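# Discard the orange caps from the cap tray

## Task

Take the red lid off the steel discard tub and lay it on the bench, and put each stray cap that lies on the bench into the tray bay of its own colour. When all that is done, lift the tray by its post and tip it on its orange corner over the tub, so that all the orange caps run out through the rim gap into the tub and the other colours stay in their bays. Finish with the tray standing back on the middle of the blue pad and the lid lying centred and flat on the tub, leaving the bottles, beaker, flask and marker where they are.

Things in the scene. Friction and masses are not known exactly. Their poses are not given: they have to be found in the camera images.
- tray: loose white square kit tray, 170 x 170 mm, 0.24-0.38 kg; origin under its centre, z up. Floor 4 mm thick; rim and the cross-shaped divider (along its x and y axes) 4 mm thick, rising to 20 mm above the underside, make four 79 mm bays (centres 42.5 mm along x and y) with coloured floors: orange at (-x,+y), blue (+x,+y), green (+x,-y), black (-x,-y). Tray and caps are slippery
- tray_post (a point): top of the tray's handle: a square black rubber post in the tray's middle, 18 x 18 mm with sides along the tray's x and y, this point being 65 mm above the tray's underside
- gap_orange (a point): outer corner of the tray at the orange bay, on the floor's upper face (85 mm along -x and 85 mm along +y of the tray, 4 mm above its underside). At each corner of the tray the rim is missing for 46 mm along both sides: the bay's rim gap, 65 mm across, level with the floor. Caps start to slide at a tray tilt of about 12 to 19 degrees; one close to a gap slips out easily
- pad: blue pad fixed on the bench, 200 x 200 x 3 mm, the tray's place; origin at the centre of its underside
- tub: round open stainless discard tub fixed on the bench, 140 mm across the rim, 60 mm high, wall 4 mm, floor 5 mm; origin at the centre of its underside. It stands on one side of the robot and the pad on the other, either way round
- lid: loose flat red round lid of the tub, 156 mm across and 7 mm thick, with a black cylindrical knob 20 mm across that rises from its middle to 36 mm above its underside; origin at the centre of the underside; about 0.15 kg; at the start it lies on the tub (underside 60 mm above the bench). It has no lip: it simply lies on the rim
- orange1: orange vial screw cap, a plain cylinder 18 mm across and 14 mm high, 12 g; origin at the centre of its underside; standing in the orange bay at the start
- orange2: orange vial screw cap, a plain cylinder 18 mm across and 14 mm high, 12 g; origin at the centre of its underside; standing in the orange bay at the start
- orange3: orange vial screw cap, a plain cylinder 18 mm across and 14 mm high, 12 g; origin at the centre of its underside; a stray, standing on the bench between pad and tub at the start (may be absent)
- orange4: orange vial screw cap, a plain cylinder 18 mm across and 14 mm high, 12 g; origin at the centre of its underside; a stray, standing on the bench between pad and tub at the start (may be absent)
- blue1: blue vial screw cap, a plain cylinder 18 mm across and 14 mm high, 12 g; origin at the centre of its underside; standing in the blue bay at the start
- blue2: blue vial screw cap, a plain cylinder 18 mm across and 14 mm high, 12 g; origin at the centre of its underside; a stray, standing on the bench between pad and tub at the start (may be absent)
- green1: green vial screw cap, a plain cylinder 18 mm across and 14 mm high, 12 g; origin at the centre of its underside; standing in the green bay at the start
- green2: green vial screw cap, a plain cylinder 18 mm across and 14 mm high, 12 g; origin at the centre of its underside; a stray, standing on the bench between pad and tub at the start (may be absent)
- black1: black vial screw cap, a plain cylinder 18 mm across and 14 mm high, 12 g; origin at the centre of its underside; standing in the black bay at the start
- black2: black vial screw cap, a plain cylinder 18 mm across and 14 mm high, 12 g; origin at the centre of its underside; a stray, standing on the bench between pad and tub at the start (may be absent)
- amber_bottle: bystander: amber bottle, 66 mm across, 150 mm high, at the back of the bench; origin under its centre
- beaker: bystander: clear beaker, 72 mm across, 90 mm high, at the back; origin under its centre
- flask: bystander: green conical flask, 76 mm across, 115 mm high, back right; origin under its centre
- marker: bystander: white and blue marker pen lying at the left of the bench, 135 mm long, along its own x; origin under its middle
- wash_bottle: bystander: white wash bottle with red cap, 60 mm across, 175 mm high, front left; origin under its centre

How it is judged:
On the way, in this order (a step that is already met when the one before it is completed fails the run):
1. the lid lies on the bench off the tub, and every cap is in the tray bay of its own colour (horizontal distance between lid and tub above 0.11 m and height (world z) of lid below 0.05 m and x of orange1 in the frame of tray between -0.084 and -0.003 m and y of orange1 in the frame of tray between 0.003 and 0.084 m and z of orange1 in the frame of tray between 0 and 0.03 m and x of orange2 in the frame of tray between -0.084 and -0.003 m and y of orange2 in the frame of tray between 0.003 and 0.084 m and z of orange2 in the frame of tray between 0 and 0.03 m and x of orange3 in the frame of tray between -0.084 and -0.003 m and y of orange3 in the frame of tray between 0.003 and 0.084 m and z of orange3 in the frame of tray between 0 and 0.03 m and x of orange4 in the frame of tray between -0.084 and -0.003 m and y of orange4 in the frame of tray between 0.003 and 0.084 m and z of orange4 in the frame of tray between 0 and 0.03 m and x of blue1 in the frame of tray between 0.003 and 0.084 m and y of blue1 in the frame of tray between 0.003 and 0.084 m and z of blue1 in the frame of tray between 0 and 0.03 m and x of blue2 in the frame of tray between 0.003 and 0.084 m and y of blue2 in the frame of tray between 0.003 and 0.084 m and z of blue2 in the frame of tray between 0 and 0.03 m and x of green1 in the frame of tray between 0.003 and 0.084 m and y of green1 in the frame of tray between -0.084 and -0.003 m and z of green1 in the frame of tray between 0 and 0.03 m and x of green2 in the frame of tray between 0.003 and 0.084 m and y of green2 in the frame of tray between -0.084 and -0.003 m and z of green2 in the frame of tray between 0 and 0.03 m and x of black1 in the frame of tray between -0.084 and -0.003 m and y of black1 in the frame of tray between -0.084 and -0.003 m and z of black1 in the frame of tray between 0 and 0.03 m and x of black2 in the frame of tray between -0.084 and -0.003 m and y of black2 in the frame of tray between -0.084 and -0.003 m and z of black2 in the frame of tray between 0 and 0.03 m), for 0.2 s.
2. the tray is held up and tipped with its orange corner low, that corner over the tub (z of gap_orange in the frame of tub below 0.2 m and height (world z) of tray above 0.06 m and horizontal distance between gap_orange and tub below 0.09 m and angle between tray's own z axis and vertical above 0.12 rad and angle between tray's own x axis and vertical below 1.5 rad and angle between tray's own y axis and vertical above 1.64 rad), for 0.1 s.
3. all orange caps are in the tub (horizontal distance between each of orange1, orange2, orange3, orange4 and tub below 0.068 m and z of orange1 in the frame of tub between 0 and 0.055 m and z of orange2 in the frame of tub between 0 and 0.055 m and z of orange3 in the frame of tub between 0 and 0.055 m and z of orange4 in the frame of tub between 0 and 0.055 m), for 0.2 s.
At the end, for the whole second after the job is handed in: every orange cap is inside the tub, every other cap is in the tray bay of its colour, the tray stands level on the pad within 30 mm of the pad's centre, any yaw, and the lid lies flat on the tub, knob up, within 14 mm of its centre, at rest (all of step 3 and x of blue1 in the frame of tray between 0.003 and 0.084 m and y of blue1 in the frame of tray between 0.003 and 0.084 m and z of blue1 in the frame of tray between 0 and 0.03 m and x of blue2 in the frame of tray between 0.003 and 0.084 m and y of blue2 in the frame of tray between 0.003 and 0.084 m and z of blue2 in the frame of tray between 0 and 0.03 m and x of green1 in the frame of tray between 0.003 and 0.084 m and y of green1 in the frame of tray between -0.084 and -0.003 m and z of green1 in the frame of tray between 0 and 0.03 m and x of green2 in the frame of tray between 0.003 and 0.084 m and y of green2 in the frame of tray between -0.084 and -0.003 m and z of green2 in the frame of tray between 0 and 0.03 m and x of black1 in the frame of tray between -0.084 and -0.003 m and y of black1 in the frame of tray between -0.084 and -0.003 m and z of black1 in the frame of tray between 0 and 0.03 m and x of black2 in the frame of tray between -0.084 and -0.003 m and y of black2 in the frame of tray between -0.084 and -0.003 m and z of black2 in the frame of tray between 0 and 0.03 m and horizontal distance between tray and pad below 0.03 m and angle between tray's own z axis and vertical below 0.05 rad and height (world z) of tray below 0.01 m and horizontal distance between lid and tub below 0.014 m and angle between lid's own z axis and vertical below 0.06 rad and height (world z) of lid between 0.055 and 0.068 m and linear speed of each of tray, lid below 0.03 m/s); the robot touches nothing.
It fails at once if a bystander (bottle, beaker, flask, marker, wash bottle) is shoved more than 40 mm or knocked over (distance of any of amber_bottle, beaker, flask, marker, wash_bottle from where it was at the start of the episode above 0.04 m or angle between any of amber_bottle, beaker, flask, marker, wash_bottle's own z axis and vertical above 0.6 rad).
Of orange3, orange4, blue2, green2, black2 only 3 to 5 are there at a start; the rules pass over those that are not, and their reading is None.
At some moment in a run one of orange3, orange4, blue2, green2, black2, lid may be knocked a few centimetres aside while the robot is not near it.
It also fails if it takes over 210 s, if anything falls off the work surface, if the arm or the gripper's body presses on something with over 40 N, if the wrist force passes 120 N, or if a joint passes its speed limit or range.

## Robot

A 6-joint arm with a two-finger parallel gripper is mounted at the origin on the work surface. World frame = base frame: x ahead of the robot, y to its left, z up, the work surface at z = 0. Lengths are in m, angles in rad, forces in N, time in s.
With the tool pointing down it reaches from about 0.25 to 0.85 m from the base axis. Payload 12.5 kg.
Tool frame: the origin (TCP) lies between the finger pads; the fingertips stand 14 mm ahead of it and the grasp point (between the pads) lies 5 mm behind it; z points along the fingers, y is the line along which they close (so a half turn about z gives the same grasp; the last joint's range is limited). The gripper opens to 93 mm and grips with 3 to 60 N. Pads are 15 mm wide; open, the fingers measure 128 mm over their backs; the gripper's body (75 mm by 188 mm) begins 65 mm behind the grasp point.
Start: joints at [1.032, 0.351, 1.652, -0, 1.139, -0.085], TCP at [0.241, 0.494, 0.233] pointing down, gripper open.
Joint ranges: [-2.75, 2.75], [-0.79, 2.1], [0.01, 2.65], [-1.57, 4.71], [0.07, 3.14], [-2.87, 2.87]. Speed limits (rad/s): [2.22, 2.22, 2.79, 3.14, 3.14, 3.14].

## Interface

Orientations are given as a rotation vector (axis times angle).
In Python, from cell import env gives the robot as it stands.
- The arm moves only by the shell command python3 steer.py FILE [OPENING] [FORCE], which reads ROWS from the file FILE. ROWS is a JSON list that holds a single list of rows (three levels of brackets), with 1 to 10 rows, each of 6 numbers: dx, dy, dz in units of 5 mm, then a rotation vector rx, ry, rz in rad; each row shifts and turns the commanded pose from where the row before left it, along the tool's axes as they then stand; what a row does not reach is not made up. A row lasts 1/8 s, in which the tool goes at most 0.0625 m and 0.188 rad, less where a joint would pass 70% of its speed; a pose out of reach is approached as far as the arm can. OPENING is the opening from 0.0 (shut) to 1.0 (fully open), set as the command begins (- or left out keeps the last). The fingers move at their own pace and stop on an object; FORCE is the grip in N (left out, the last holds). Time passes only in rows, so rows that do not move let the fingers close. It prints the time, the measured TCP pose, the force, the opening and the grip force at its end. Input that does not fit is refused with a message, and nothing moves.
- env.read_state(): the state, without advancing time (a new reading comes with each control period).
- env.snapshot(name): name is "scene" or "top" or "wrist"; returns the picture (480x640x3 uint8, red, green, blue); there is no depth.
- env.camera_params(name): a dict with "camera_matrix" (3x3 intrinsics, pixels), "position" and "rotation" of the camera in the world. Camera axes: x right, y down, z forward; pixel columns grow to the right and rows downward; lengths in m; the calibration is good to about 2 mm. The wrist camera is an equidistant fisheye: a pixel r from the principal point sees the ray r / f radians off the axis. A picture is of the moment at which its call begins: read the wrist's pose just before it. camera_params takes no time and is no camera call; for the wrist camera it gives the pose at the moment of the call.
- env.hand_in(): hands the job in; it is judged then, once.
The state is a dict: "time_s": time; "joints": joint angles; "dq": joint speeds; "joint_efforts": joint torques, N m; "tcp_pos": TCP position; "tool_rot": TCP orientation; "force": force on the tool from outside, world axes, zero at the start; "ft_torque": the same for the moment, N m; "gripper_width": opening from 0.0 (shut) to 1.0 (fully open); "grip_force": force on a finger pad.
Only numpy, scipy, OpenCV 4.12 (cv2) and the standard library are available. Lean on these libraries where they do the work, as an engineer would, in place of code of your own. Each camera call takes 0.05 s, during which the arm holds its last target. There are 200 camera calls.

## Working session

There is one attempt and no reset: what is moved stays moved. The work goes in short steps, Python scripts to look and compute and a shell command to move; the robot and the scene stay as the last step left them, time stands still between calls to the robot, and variables do not carry over. Pictures are saved under pics/ and viewed, at most 14 in all, crops included, and the job is handed in when it is done.

```bash
ls; mkdir -p pics; python3 - <<'E'
from cell import env
import cv2
s=env.read_state(); print(s)
for n in ("scene","top"):
    im=env.snapshot(n); cv2.imwrite(f"pics/{n}0.png",im[:,:,::-1]); print(n,env.camera_params(n))
E
```

```text
cell.py
pics
steer.py
{'time_s': 0.0, 'joints': array([ 1.03239595e+00,  3.51246920e-01,  1.65241234e+00, -6.17425134e-06,
        1.13909921e+00, -8.45730649e-02]), 'dq': array([ 8.69829370e-04, -4.25586677e-04,  4.44815026e-04, -5.93751180e-05,
       -9.68176732e-04, -2.41123330e-04]), 'joint_efforts': array([ 2.17664950e-03, -4.97341061e+01, -2.85251337e+01,  6.99917553e-02,
        2.57025054e-02, -9.39143001e-05]), 'tcp_pos': array([0.24092322, 0.49406485, 0.23210003]), 'tool_rot': array([-7.06685167e-01, -3.06071661e+00,  1.74563804e-03]), 'force': array([-0.64875216, -0.2280781 , -0.74122144]), 'ft_torque': array([ 0.00358449, -0.01617686,  0.00949457]), 'grip_force': 0.0, 'gripper_width': 0.9986869809185706}
scene {'camera_matrix': array([[508.1410028 ,   0.        , 313.36011875],
       [  0.        , 508.1410028 , 233.86231199],
       [  0.        ,   0.        ,   1.        ]]), 'position': array([ 0.94220206, -0.46460039,  1.01383958]), 'rotation': array([-2.40496886, -0.83621999,  0.24216626])}
top {'camera_matrix': array([[479.57976163,   0.        , 323.21195711],
       [  0.        , 479.57976163, 238.73429148],
       [  0.        ,   0.        ,   1.        ]]), 'position': array([0.30056758, 0.09050897, 1.11383443]), 'rotation': array([-2.05312241,  2.13221607, -0.25166367])}
```
View pics/scene0.png

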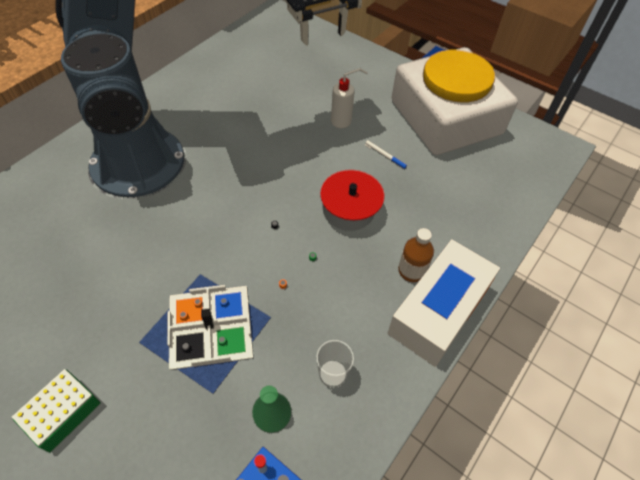

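View pics/top0.png

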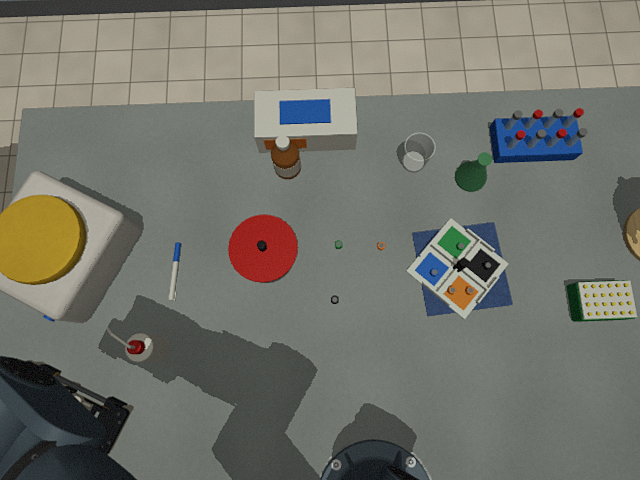

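The scene view shows three strays: black at (275,224), green at (312,256) and orange at (283,284). The lid knob is at (353,188) and the tray post at (207,316). In the top view the same points are at (335,299), (338,244), (381,246), (262,245) and (460,265).

```bash
cat > h.py <<'E'
import numpy as np, cv2
from scipy.spatial.transform import Rotation as R
from cell import env
def ray(p,px):
    K=p["camera_matrix"]; M=R.from_rotvec(p["rotation"]).as_matrix()
    d=M@(np.linalg.inv(K)@np.array([px[0],px[1],1.])); return np.array(p["position"]),d/np.linalg.norm(d)
def plane(p,px,z):
    o,d=ray(p,px); return o+d*(z-o[2])/d[2]
def wray(p,px):
    K=p["camera_matrix"]; v=np.array([(px[0]-K[0,2]),(px[1]-K[1,2])]); r=np.hypot(*v); t=r/K[0,0]
    c=np.r_[np.sin(t)*v/max(r,1e-9),np.cos(t)]
    return np.array(p["position"]),R.from_rotvec(p["rotation"]).as_matrix()@c
def wplane(p,px,z):
    o,d=wray(p,px); return o+d*(z-o[2])/d[2]
def wpix(p,X):
    c=R.from_rotvec(p["rotation"]).as_matrix().T@(np.array(X)-p["position"]); t=np.arctan2(np.hypot(c[0],c[1]),c[2]); K=p["camera_matrix"]
    return K[:2,2]+K[0,0]*t*c[:2]/np.hypot(c[0],c[1])
def tri(*rays):
    A=np.zeros((3,3));b=np.zeros(3)
    for o,d in rays: P=np.eye(3)-np.outer(d,d);A+=P;b+=P@o
    x=np.linalg.solve(A,b); e=[np.linalg.norm(np.cross(x-o,d)) for o,d in rays]; return x,max(e)
RANGE={"red":((0,170,60),(6,255,255)),"orange":((7,150,80),(18,255,255)),"green":((55,80,30),(90,255,255)),"blue":((100,150,70),(118,255,255)),"black":((0,0,0),(180,255,38))}
def mask(im,c):
    return cv2.inRange(cv2.cvtColor(im,cv2.COLOR_RGB2HSV),*RANGE[c])
def blobs(im,c,box,amin=8):
    x0,y0,x1,y1=box; n,_,st,ce=cv2.connectedComponentsWithStats(mask(im,c)[y0:y1,x0:x1])
    return sorted([(int(st[i,4]),(ce[i]+[x0,y0]).round(1).tolist(),st[i,2:4].tolist()) for i in range(1,n) if st[i,4]>=amin],reverse=True)
E
python3 - <<'E'
from h import *
S=cv2.imread("pics/scene0.png")[:,:,::-1];T=cv2.imread("pics/top0.png")[:,:,::-1]
for n,im,bs in (("S",S,{"black":(255,210,295,240),"green":(300,245,325,270),"orange":(270,275,295,295),"red":(310,160,395,230)}),
 ("T",T,{"black":(320,285,350,310),"green":(325,235,350,255),"orange":(370,235,395,258),"red":(220,205,310,290)})):
    for c,b in bs.items(): print(n,c,blobs(im,c,b)[:3])
for n,im,b in (("S",S,(150,270,265,375)),("T",T,(400,215,515,322))):
    for c in ("orange","blue","green","black"): print(n,"bay",c,blobs(im,c,b,15)[:4])
print("T knob",blobs(T,"black",(250,230,275,260))); print("S knob",blobs(S,"black",(340,175,365,205)))
# zoomed crops
a=cv2.resize(T[205:325,220:520],None,fx=2.6,fy=2.6,interpolation=cv2.INTER_CUBIC)
b=cv2.resize(S[265:375,140:290],None,fx=2.6,fy=2.6,interpolation=cv2.INTER_CUBIC); o=np.zeros((600,780,3),np.uint8);o[:a.shape[0],:a.shape[1]]=a;o[313:313+b.shape[0],:b.shape[1]]=b
cv2.imwrite("pics/z0.png",o[:,:,::-1])
E
```

```text
S black [(10, [274.5, 226.4], [6, 2])]
S green [(28, [312.2, 257.9], [7, 6])]
S orange [(29, [282.2, 284.9], [8, 7])]
S red [(2405, [351.8, 195.1], [63, 49])]
T black [(11, [333.5, 301.3], [7, 6])]
T green [(37, [338.1, 244.5], [8, 9])]
T orange [(27, [380.5, 246.1], [8, 8])]
T red [(3521, [262.6, 248.0], [69, 67])]
S bay orange [(524, [188.9, 310.0], [26, 25])]
S bay blue [(488, [228.3, 305.1], [26, 24])]
S bay green [(640, [230.8, 340.8], [28, 28])]
S bay black [(111, [207.0, 318.4], [10, 16]), (65, [187.5, 350.2], [14, 11])]
T bay orange [(536, [460.5, 292.8], [34, 34])]
T bay blue [(525, [431.3, 268.6], [33, 32])]
T bay green [(536, [453.3, 241.8], [33, 33])]
T bay black [(554, [478.1, 265.0], [46, 32])]
T knob [(61, [261.3, 245.5], [9, 10])]
S knob [(49, [352.3, 189.5], [6, 10])]
```

View pics/z0.png

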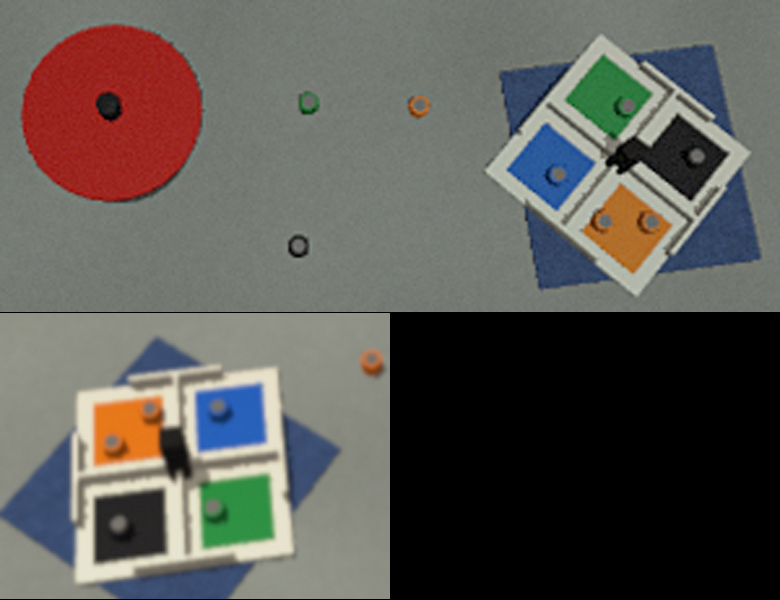

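The crop shows the tray corners at (637,296) orange, (602,36) green, (486,170) blue and (750,152) black. Each bay holds its colour's caps, and all cap tops are grey.

```bash
python3 - <<'E'
from h import *
ps,pt=env.camera_params("scene"),env.camera_params("top")
f=lambda n,t,s:print(n,*[np.round(x,4) for x in tri(ray(pt,t),ray(ps,s))])
z=lambda u,v:(u/2.6+220,v/2.6+205)
f("black",z(298,246),(275,225)); f("green",z(308,103),(312,257)); f("orange",z(419,106),(282.5,284.3)); f("lidc",(262.6,248),(351.8,195.1)); 
f("knob",(261.3,245.5),(352.3,189.5)); f("knobtop",z(107,104),(352.3,186.5)); f("posttop",z(612,146),(206,312))
C={}
for n,q in dict(orange=(637,296),green=(602,36),blue=(486,170),black=(750,152)).items(): C[n]=plane(pt,z(*q),.007); print(n,C[n].round(4))
c=sum(C.values())/4; print("c",c); d=C["orange"]-C["green"]; e=C["blue"]-C["black"]
print("len",np.linalg.norm(d),np.linalg.norm(e),"yaw",np.arctan2(d[1],d[0])-3*np.pi/4,np.arctan2(e[1],e[0])-np.pi/4)
P=[plane(pt,z(*q),.003) for q in((501,72),(713,46),(760,260),(540,288))]; print("pad",np.mean(P,0).round(4),[np.linalg.norm(P[i]-P[i-1]).round(3) for i in range(4)])
print("lid ctr @67",plane(pt,(262.6,248),.067).round(4))
for n,t in dict(bl=(334.6,299.6),gr=(338.4,244.6),o=(381,245.8)).items(): print(n,plane(pt,t,.014).round(4))
for n,px in dict(wash=(140,348),marker0=(178,243),marker1=(172,300),amber=(286,170),beaker=(416,155),flask=(471,178)).items(): print(n,plane(pt,px,.01).round(3))
E
```

```text
black [0.4277 0.0666 0.0042] 0.0008
green [0.5569 0.051  0.0043] 0.0003
orange [ 0.5502 -0.0495  0.0058] 0.0002
lidc [0.543  0.2243 0.0584] 0.0004
knob [0.5434 0.2239 0.0803] 0.001
knobtop [0.5423 0.2231 0.0911] 0.0005
posttop [ 0.4927 -0.2133  0.055 ] 0.0074
orange [ 0.3719 -0.229   0.007 ]
green [ 0.6094 -0.2223  0.007 ]
blue [ 0.4886 -0.1057  0.007 ]
black [ 0.4959 -0.3443  0.007 ]
c [ 0.49142607 -0.22534817  0.007     ]
len 0.23760203650052475 0.238729359471577 yaw -5.469428473008767 0.8161360444614236
pad [ 0.4896 -0.235   0.003 ] [np.float64(0.198), np.float64(0.198), np.float64(0.198), np.float64(0.197)]
lid ctr @67 [0.5413 0.2235 0.067 ]
bl [0.426  0.0662 0.014 ]
gr [0.5549 0.0517 0.014 ]
o [ 0.5481 -0.0482  0.014 ]
wash [0.334 0.508 0.01 ]
marker0 [0.574 0.431 0.01 ]
marker1 [0.44 0.44 0.01]
amber [0.749 0.172 0.01 ]
beaker [ 0.776 -0.15   0.01 ]
flask [ 0.71  -0.279  0.01 ]
```

Units first: shifts go in units of 5 mm. So -0.05 m is -10, 0.032 m is 6.4.

```bash
cat >> h.py <<'E'
def go(p=None,psi=None):
    "tool-frame displacement from the present pose to p (world), and yaw turn about tool z to bring tool y to world angle psi (mod pi)"
    s=env.read_state(); M=R.from_rotvec(s["tool_rot"]).as_matrix(); o=""
    if p is not None: o+=f"d={np.round(M.T@(np.array(p)-s['tcp_pos']),4)} "
    a=np.arctan2(M[1,1],M[0,1]); o+=f"psi={a:.3f} tilt={np.arccos(-M[2,2]):.3f} "
    if psi is not None: o+=f"rz={-((psi-a+np.pi/2)%np.pi-np.pi/2):.3f} "
    print(o,"tcp",s["tcp_pos"].round(4),"t",round(s["time_s"],2),"w",round(s["gripper_width"],3),"F",s["force"].round(1),"j",s["joints"].round(2))
E
python3 - <<'E'
from h import *
pt=env.camera_params("top"); go([.542,.2235,.20])
z=lambda u,v:(u/2.6+220,v/2.6+205)
c=np.array([.4914,-.2253]);y=.815;M=np.array([[np.cos(y),-np.sin(y)],[np.sin(y),np.cos(y)]])
for n,q in dict(o1=(602,221),o2=(652,221),bl=(559,174),gr=(628,105),bk=(698,155)).items(): print(n,(M.T@(plane(pt,z(*q),.021)[:2]-c)).round(4))
E
echo '[[[-6, -1.6, 0, 0, 0, 0], [-10, -2.9, 0, 0, 0, 0], [-10, -2.9, 0, 0, 0, 0], [-10, -2.9, 0, 0, 0, 0], [-10, -2.9, 0, 0, 0, 0], [-10, -2.9, 0, 0, 0, 0], [-10, -2.9, 0, 0, 0, 0], [-10, -2.9, 0, 0, 0, 0], [-1.8, -0.2, 6.4, 0, 0, 0], [0, 0, 0, 0, 0, 0]]]' > m.json && python3 steer.py m.json 1.0 20
python3 - <<'E'
from h import *
p=env.camera_params("wrist"); im=env.snapshot("wrist"); cv2.imwrite("pics/w1.png",im[:,:,::-1]); go([.542,.2235,.084]); print(p, wpix(p,[.542,.2235,.096]),blobs(im,"red",(0,0,640,480))[:2])
E
```

```text
d=[-0.3892 -0.1112  0.0323] psi=1.117 tilt=0.001  tcp [0.2409 0.4941 0.2322] t 0.1 w 0.998 F [ 0.5 -0.1  1. ] j [ 1.03  0.35  1.65 -0.    1.14 -0.08]
o1 [-0.0198  0.056 ]
o2 [-0.0529  0.0272]
bl [0.0343 0.0478]
gr [ 0.0264 -0.0424]
bk [-0.0481 -0.0468]
time_s: 1.35
tcp_pos: [0.5414, 0.2236, 0.1984]
tool_rot: [-0.708, -3.057, 0.004]
force: [0.2, -0.2, 0.2]
gripper_width: 1.002
grip_force: 0.0
d=[-0.0009 -0.0004  0.1161] psi=1.117 tilt=0.002  tcp [0.5417 0.2243 0.2001] t 1.4 w 1.001 F [0.6 0.8 0.2] j [ 0.31  0.45  1.59  0.    1.11 -0.8 ]
{'camera_matrix': array([[371.64829954,   0.        , 318.00507399],
       [  0.        , 371.64829954, 244.70340035],
       [  0.        ,   0.        ,   1.        ]]), 'position': array([0.47134054, 0.25835005, 0.3496342 ]), 'rotation': array([2.45261338, 1.52935699, 0.21484503])} [319.01727057 250.81902963] [(26455, [320.2, 233.7], [189, 183])]
```

View pics/w1.png

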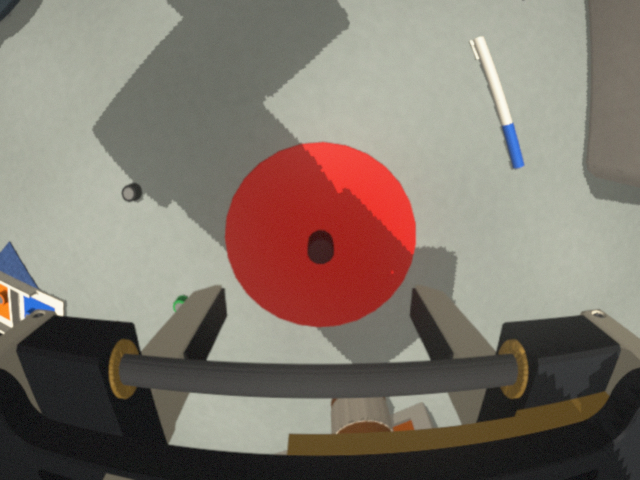

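The knob top is at about (320.5,252), against a prediction of (319,251), so the measurement agrees to within 1 mm.

To row units: 0.04 m is 8, 0.03 m is 6.

```bash
echo '[[[-0.2, -0.2, 6, 0, 0, 0], [0, 0, 8, 0, 0, 0], [0, 0, 6, 0, 0, 0], [0, 0, 3, 0, 0, 0], [0, 0, 0, 0, 0, 0]]]' > m.json && python3 steer.py m.json 1.0 25
echo '[[[0, 0, 0, 0, 0, 0], [0, 0, 0, 0, 0, 0], [0, 0, 0, 0, 0, 0], [0, 0, 0, 0, 0, 0], [0, 0, 0, 0, 0, 0], [0, 0, 0, 0, 0, 0]]]' > m.json && python3 steer.py m.json 0.0 25
echo '[[[0, 0, -2, 0, 0, 0], [0, 0, -6, 0, 0, 0], [0, 0, -6, 0, 0, 0], [0, 0, -2, 0, 0, 0], [0, 0, 0, 0, 0, 0]]]' > m.json && python3 steer.py m.json 0.0 25
python3 -c "
from h import *
go([.34,.24,.165])"
```

```text
time_s: 2.02
tcp_pos: [0.5426, 0.2236, 0.086]
tool_rot: [-0.706, -3.061, 0.0]
force: [0.0, -0.4, 0.1]
gripper_width: 0.998
grip_force: 0.0
time_s: 2.78
tcp_pos: [0.5427, 0.2231, 0.0856]
tool_rot: [-0.707, -3.061, 0.0]
force: [-0.0, 0.2, -0.2]
gripper_width: 0.403
grip_force: 0.0
time_s: 3.4
tcp_pos: [0.5428, 0.2232, 0.1659]
tool_rot: [0.707, 3.06, 0.001]
force: [0.2, -0.2, 0.4]
gripper_width: 0.005
grip_force: 0.0
d=[ 0.1897 -0.0738  0.0008] psi=1.117 tilt=0.001  tcp [0.5428 0.2232 0.1659] t 3.4 w 0.005 F [ 0.2 -0.2  0.4] j [ 0.31  0.49  1.62  0.    1.03 -0.81]
```

Fingers need about 1.3 s for a full stroke, so I lifted too early. I'll reopen and try again.

```bash
echo '[[[0, 0, 0, 0, 0, 0], [0, 0, 0, 0, 0, 0], [0, 0, 0, 0, 0, 0], [0, 0, 0, 0, 0, 0], [0, 0, 0, 0, 0, 0], [0, 0, 0, 0, 0, 0], [0, 0, 0, 0, 0, 0]]]' > m.json && python3 steer.py m.json 0.55 25
python3 - <<'E'
from h import *
p=env.camera_params("wrist"); im=env.snapshot("wrist"); go([.542,.2235,.085]); print(wpix(p,[.542,.2235,.067]),blobs(im,"red",(0,0,640,480))[:1])
m=mask(im,"red");c=cv2.findContours(m,cv2.RETR_EXTERNAL,cv2.CHAIN_APPROX_NONE)[0];c=max(c,key=cv2.contourArea);print(cv2.boundingRect(c))
b=cv2.boundingRect(c); print([wplane(p,q,.067).round(3) for q in((b[0],b[1]+b[3]/2),(b[0]+b[2],b[1]+b[3]/2))])
E
```

```text
time_s: 4.28
tcp_pos: [0.5427, 0.2231, 0.1656]
tool_rot: [-0.707, -3.061, 0.0]
force: [0.6, 0.2, 0.8]
gripper_width: 0.546
grip_force: 0.0
d=[ 0.0008 -0.      0.0806] psi=1.117 tilt=0.000  tcp [0.5427 0.2232 0.1656] t 4.33 w 0.547 F [-0.2 -0.6 -0.5] j [ 0.31  0.49  1.62 -0.    1.03 -0.81]
[318.26194176 250.11952819] [(30729, [318.4, 237.5], [211, 203])]
(213, 141, 211, 203)
[array([0.504, 0.158, 0.067]), array([0.57 , 0.294, 0.067])]
```

To row units: 0.03 m is 6, 0.02 m is 4.

```bash
echo '[[[0.2, 0, 4, 0, 0, 0], [0, 0, 6, 0, 0, 0], [0, 0, 4, 0, 0, 0], [0, 0, 2, 0, 0, 0], [0, 0, 0, 0, 0, 0]]]' > m.json && python3 steer.py m.json 0.55 25
echo '[[[0, 0, 0, 0, 0, 0], [0, 0, 0, 0, 0, 0], [0, 0, 0, 0, 0, 0], [0, 0, 0, 0, 0, 0], [0, 0, 0, 0, 0, 0], [0, 0, 0, 0, 0, 0], [0, 0, 0, 0, 0, 0], [0, 0, 0, 0, 0, 0]]]' > m.json && python3 steer.py m.json 0.0 25
```

```text
time_s: 4.95
tcp_pos: [0.5417, 0.2235, 0.0854]
tool_rot: [-0.707, -3.06, 0.001]
force: [0.1, 0.1, 0.6]
gripper_width: 0.548
grip_force: 0.0
time_s: 5.95
tcp_pos: [0.5419, 0.2236, 0.0859]
tool_rot: [0.707, 3.061, 0.0]
force: [-1.2, -0.7, 5.3]
gripper_width: 0.214
grip_force: 25.0
```

To row units: 0.045 m is 9, 0.035 m is 7.

```bash
echo '[[[0, 0, -4, 0, 0, 0], [0, 0, -4, 0, 0, 0], [3, -1.2, 0, 0, 0, 0], [7, -2.8, 0, 0, 0, 0], [9, -3.4, 0, 0, 0, 0], [9, -3.4, 0, 0, 0, 0], [7, -2.8, 0, 0, 0, 0], [3, -1.2, 0, 0, 0, 0], [0, 0, 0, 0, 0, 0]]]' > m.json && python3 steer.py m.json 0.0 25
echo '[[[0, 0, 4, 0, 0, 0], [0, 0, 6, 0, 0, 0], [0, 0, 5, 0, 0, 0], [0, 0, 3, 0, 0, 0], [0, 0, 1.6, 0, 0, 0], [0, 0, 0, 0, 0, 0]]]' > m.json && python3 steer.py m.json 0.0 25
python3 -c "
from h import *
go([.34,.24,.0265])"
```

```text
time_s: 7.08
tcp_pos: [0.3387, 0.2406, 0.1257]
tool_rot: [0.705, 3.061, 0.0]
force: [0.9, 0.4, -0.7]
gripper_width: 0.209
grip_force: 25.0
time_s: 7.82
tcp_pos: [0.3392, 0.2403, 0.0274]
tool_rot: [-0.707, -3.061, 0.0]
force: [0.3, 0.5, -0.6]
gripper_width: 0.206
grip_force: 25.0
d=[-0.0008  0.      0.0009] psi=1.117 tilt=0.000  tcp [0.3392 0.2403 0.0274] t 7.83 w 0.206 F [ 0.3  0.5 -0.6] j [ 0.5   0.49  2.13 -0.    0.53 -0.61]
```

```bash
echo '[[[0, 0, 0.2, 0, 0, 0], [0, 0, 0, 0, 0, 0], [0, 0, 0, 0, 0, 0], [0, 0, 0, 0, 0, 0], [0, 0, 0, 0, 0, 0]]]' > m.json && python3 steer.py m.json 0.45 25
echo '[[[0, 0, -4, 0, 0, 0], [0, 0, -8, 0, 0, 0.15], [0, 0, -6, 0, 0, 0.18], [0, 0, -4, 0, 0, 0.18], [0, 0, -4, 0, 0, 0.18], [0, 0, 0, 0, 0, 0.18], [0, 0, 0, 0, 0, 0.18], [0, 0, 0, 0, 0, 0.18], [0, 0, 0, 0, 0, 0.18], [0, 0, 0, 0, 0, 0.18]]]' > m.json && python3 steer.py m.json 0.45 25
echo '[[[0, 0, 0, 0, 0, 0.18], [0, 0, 0, 0, 0, 0.1], [0, 0, 0, 0, 0, 0]]]' > m.json && python3 steer.py m.json 0.45 25
python3 - <<'E'
from h import *
im=env.snapshot("top");cv2.imwrite("pics/top1.png",im[:,:,::-1])
print(blobs(im,"red",(220,205,420,420),30)); pt=env.camera_params("top")
for c in("green","orange"): print(c,[(b,plane(pt,b[1],.01).round(4)) for b in blobs(im,c,(300,200,405,330))])
p=env.camera_params("wrist");w=env.snapshot("wrist");cv2.imwrite("pics/w2.png",w[:,:,::-1])
go([.4265,.0662,.10],-.756);go([.4265,.0662,.10],-.756);print(wpix(p,[.4265,.0662,.014]))
E
```

```text
time_s: 8.45
tcp_pos: [0.3386, 0.2404, 0.0267]
tool_rot: [0.707, 3.061, 0.0]
force: [-0.7, -0.1, -0.4]
gripper_width: 0.451
grip_force: 0.0
time_s: 9.7
tcp_pos: [0.3385, 0.2403, 0.1566]
tool_rot: [-2.685, -1.631, 0.0]
force: [-0.2, -0.6, -0.4]
gripper_width: 0.447
grip_force: 0.0
time_s: 10.07
tcp_pos: [0.3385, 0.2403, 0.1566]
tool_rot: [2.882, 1.25, -0.0]
force: [0.4, -0.6, -0.1]
gripper_width: 0.455
grip_force: 0.0
[(513, [284.3, 338.1], [21, 45]), (31, [266.1, 313.6], [7, 10])]
green [((36, [338.2, 244.5], [8, 9]), array([0.5561, 0.052 , 0.01  ]))]
orange [((29, [380.3, 246.0], [8, 8]), array([ 0.5486, -0.0471,  0.01  ]))]
d=[-0.0674  0.1831  0.0566] psi=-0.751 tilt=0.000 rz=0.005  tcp [0.3385 0.2403 0.1566] t 10.18 w 0.448 F [-0.2  0.2  0.9] j [ 0.51  0.22  2.06 -0.    0.87  1.26]
d=[-0.0674  0.1831  0.0566] psi=-0.751 tilt=0.000 rz=0.005  tcp [0.3385 0.2403 0.1566] t 10.18 w 0.448 F [-0.2  0.2  0.9] j [ 0.51  0.22  2.06 -0.    0.87  1.26]
[507.83519365 303.79586764]
```

View pics/top1.png

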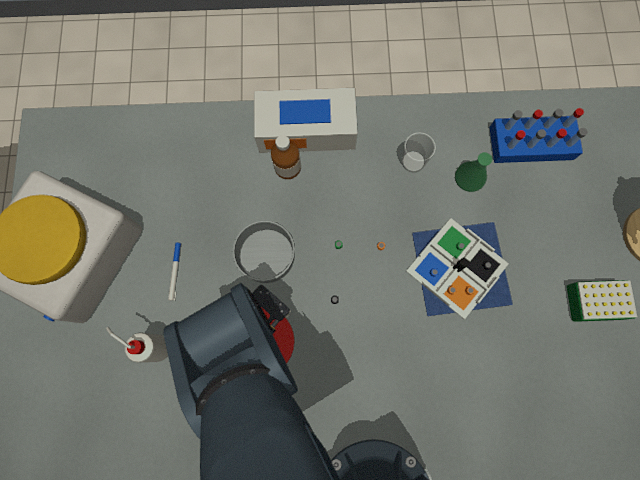

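The tub is open, with its rim centred at about (264,251) in the top view. The lid is on the bench and the strays haven't moved. Next is the black cap.

To row units: 0.054 m is 10.8, 0.05 m is 10.

```bash
echo '[[[-2, 5, 0, 0, 0, 0], [-3.8, 10, 3, 0, 0, 0], [-3.8, 10.8, 4, 0, 0, 0], [-3.8, 10.8, 4, 0, 0, 0], [0, 0, 0.2, 0, 0, 0], [0, 0, 0, 0, 0, 0]]]' > m.json && python3 steer.py m.json 0.45 15
python3 - <<'E'
from h import *
p=env.camera_params("wrist");w=env.snapshot("wrist");pt=env.camera_params("top");print(plane(pt,(264,251),.06))
go([.4265,.0662,.016],-.756);u=wpix(p,[.4265,.0662,.014]);print(u)
x,y=int(u[0]),int(u[1]);c=w[max(0,y-60):y+60,x-80:x+80];cv2.imwrite("pics/w3.png",cv2.resize(c,None,fx=4,fy=4)[:,:,::-1])
E
```

```text
time_s: 10.92
tcp_pos: [0.426, 0.0665, 0.1006]
tool_rot: [-2.882, -1.25, 0.001]
force: [-0.7, 0.7, 0.2]
gripper_width: 0.45
grip_force: 0.0
[0.5358968  0.22125047 0.06      ]
d=[-0.0003  0.0009  0.0848] psi=-0.752 tilt=0.000 rz=0.004  tcp [0.426  0.067  0.1008] t 10.97 w 0.45 F [0.7 0.  0.7] j [0.05 0.35 2.06 0.   0.73 0.8 ]
[318.36355168 257.09754756]
```

View pics/w3.png

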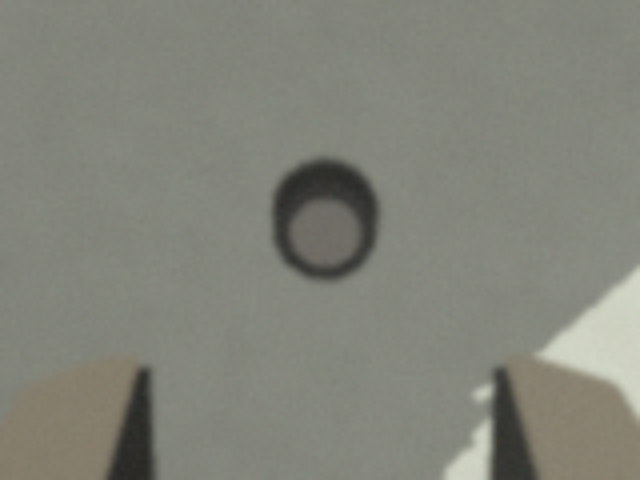

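The cap top is at (319.3,254.8), about 1.5 mm from prediction, so I'll correct and grasp.

```bash
echo '[[[0.2, 0.2, 6, 0, 0, 0], [0, 0, 6, 0, 0, 0], [0, 0, 3, 0, 0, 0], [0, 0, 1.8, 0, 0, 0], [0, 0, 0, 0, 0, 0]]]' > m.json && python3 steer.py m.json 0.45 15
echo '[[[0, 0, 0, 0, 0, 0], [0, 0, 0, 0, 0, 0], [0, 0, 0, 0, 0, 0], [0, 0, 0, 0, 0, 0], [0, 0, 0, 0, 0, 0], [0, 0, 0, 0, 0, 0]]]' > m.json && python3 steer.py m.json 0.0 15
echo '[[[0, 0, -4, 0, 0, 0], [0, 0, -8, 0, 0, 0], [0, 0, -6, 0, 0, 0], [0, 0, 0, 0, 0, 0]]]' > m.json && python3 steer.py m.json 0.0 15
python3 - <<'E'
from h import *
c=np.array([.4914,-.2253]);y=.815;M=np.array([[np.cos(y),-np.sin(y)],[np.sin(y),np.cos(y)]])
t=c+M@[-.024,-.042]; print(t);go([*t,.12],-.756)
E
```

```text
time_s: 11.6
tcp_pos: [0.4278, 0.0667, 0.0168]
tool_rot: [-2.882, -1.25, 0.0]
force: [-0.3, 0.2, 0.4]
gripper_width: 0.454
grip_force: 0.0
time_s: 12.35
tcp_pos: [0.428, 0.0664, 0.0169]
tool_rot: [2.882, 1.249, 0.001]
force: [-0.5, -0.3, 7.1]
gripper_width: 0.187
grip_force: 15.0
time_s: 12.85
tcp_pos: [0.4288, 0.0664, 0.1081]
tool_rot: [2.881, 1.249, 0.005]
force: [0.0, -0.5, -0.2]
gripper_width: 0.183
grip_force: 15.0
[ 0.50550363 -0.27157189]
d=[-0.1941  0.2872 -0.0116] psi=-0.753 tilt=0.004 rz=0.003  tcp [0.4288 0.0664 0.1081] t 12.85 w 0.183 F [ 0.  -0.5 -0.2] j [0.05 0.34 2.05 0.   0.75 0.8 ]
```

```bash
echo '[[[-2.8, 4, -2, 0, 0, 0], [-5.2, 7.6, 0, 0, 0, 0], [-6, 9, 0, 0, 0, 0], [-6, 9, 0, 0, 0, 0], [-6, 9, 0, 0, 0, 0], [-6, 9, 0, 0, 0, 0], [-4.4, 6.4, 0, 0, 0, 0], [-2.4, 3.4, 0, 0, 0, 0], [0, 0, 0, 0, 0, 0]]]' > m.json && python3 steer.py m.json 0.0 15
python3 - <<'E'
from h import *
p=env.camera_params("wrist");w=env.snapshot("wrist");cv2.imwrite("pics/w4.png",w[:,:,::-1])
go([.5055,-.2716,.034],-.756);c=np.array([.4914,-.2253]);y=.815;M=np.array([[np.cos(y),-np.sin(y)],[np.sin(y),np.cos(y)]])
for q in ((-.085,-.085,.007),(.085,-.085,.007),(-.085,.085,.007),(.085,.085,.007),(0,0,.068),(-.0481,-.0468,.021)): print(q,wpix(p,[*(c+M@q[:2]),q[2]]).round(1))
np.save("p4.npy",p,allow_pickle=True)
E
```

```text
time_s: 13.98
tcp_pos: [0.5042, -0.2716, 0.1156]
tool_rot: [-2.882, -1.247, 0.001]
force: [0.3, 0.7, 0.3]
gripper_width: 0.189
grip_force: 15.0
d=[0.0003 0.0019 0.0818] psi=-0.753 tilt=0.002 rz=0.003  tcp [ 0.504  -0.2706  0.1158] t 14.03 w 0.184 F [ 0.4  0.5 -0.5] j [-0.57  0.53  1.69  0.    0.92  0.18]
(-0.085, -0.085, 0.007) [373.2 320.2]
(0.085, -0.085, 0.007) [381.5  95.3]
(-0.085, 0.085, 0.007) [166.5 316.3]
(0.085, 0.085, 0.007) [146.5 104.2]
(0, 0, 0.068) [244.4 236.8]
(-0.0481, -0.0468, 0.021) [325.7 284.4]
```

View pics/w4.png

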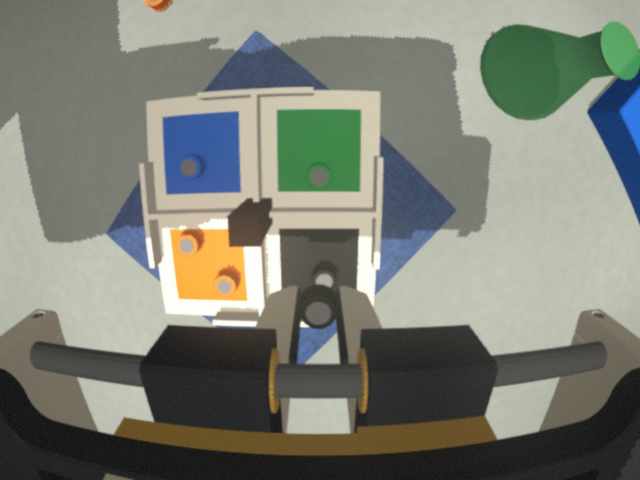

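The tray corners sit 3–4 px above prediction: blue (148,101), green (380,91), orange (164,312). The black1 cap top is at (324,275), and the held cap is at (318,305). I'll refine the tray pose from these.

```bash
python3 - <<'E'
from h import *
p=np.load("p4.npy",allow_pickle=True).item()
B,G,O=[wplane(p,q,.007)[:2] for q in((148,101),(380,91),(164,312))]
print(np.linalg.norm(B-G),np.linalg.norm(B-O),"c",(G+O)/2); c=(G+O)/2
e=B-O+0; print("yaw",np.arctan2(e[1],e[0]), np.arctan2(*(B-G)[::-1])-np.pi/2); y=(np.arctan2(e[1],e[0])+np.arctan2(*(B-G)[::-1])-np.pi/2)/2
M=np.array([[np.cos(y),-np.sin(y)],[np.sin(y),np.cos(y)]])
for n,q in dict(bk=(324,275),o1=(189,242),o2=(226,285),bl=(190,166),gr=(319,176)).items(): print(n,(M.T@(wplane(p,q,.021)[:2]-c)).round(4))
print("post",(M.T@(wplane(p,(248,228),.068)[:2]-c)).round(4)); s=env.read_state()["tcp_pos"];print("tcp",(M.T@(s[:2]-c)).round(4))
E
```

```text
0.16763326373336596 0.16839995014325498 c [ 0.49280675 -0.22186184]
yaw 0.7975094604884991 0.8190536779942086
bk [-0.044  -0.0471]
o1 [-0.0204  0.0497]
o2 [-0.0529  0.0242]
bl [0.0338 0.0452]
gr [ 0.0256 -0.043 ]
post [ 0.0016 -0.0036]
tcp [-0.0275 -0.0418]
```

Units first: shifts go in units of 5 mm. So 0.03 m is 6, 0.02 m is 4.

```bash
echo '[[[1.7, 0, 4, 0, 0, 0], [0, 0, 6, 0, 0, 0], [0, 0, 4, 0, 0, 0], [0, 0, 2.4, 0, 0, 0], [0, 0, 1.4, 0, 0, 0], [0, 0, 0.2, 0, 0, 0], [0, 0, 0, 0, 0, 0]]]' > m.json && python3 steer.py m.json 0.0 15
echo '[[[0, 0, 0, 0, 0, 0], [0, 0, 0, 0, 0, 0], [0, 0, 0, 0, 0, 0]]]' > m.json && python3 steer.py m.json 0.27 15
echo '[[[0, 0, -4, 0, 0, 0], [0, 0, -6, 0, 0, 0], [0, 0, -9, 0, 0, 0], [0, 0, 0, 0, 0, 0]]]' > m.json && python3 steer.py m.json 0.45 15
python3 - <<'E'
from h import *
go([.5565,.0515,.13]);go([.5485,-.0475,.13]);T=env.snapshot("top");pt=env.camera_params("top")
for c in("green","orange"): print(c,[(b,plane(pt,b[1],.008).round(4)) for b in blobs(T,c,(300,200,405,330))])
E
```

```text
time_s: 14.9
tcp_pos: [0.5106, -0.2653, 0.0271]
tool_rot: [2.882, 1.249, 0.001]
force: [-0.7, 0.5, -0.4]
gripper_width: 0.188
grip_force: 15.0
time_s: 15.28
tcp_pos: [0.5104, -0.2653, 0.0268]
tool_rot: [2.882, 1.249, 0.0]
force: [-0.3, 0.1, 0.4]
gripper_width: 0.27
grip_force: 0.0
time_s: 15.78
tcp_pos: [0.512, -0.2662, 0.1261]
tool_rot: [2.877, 1.247, 0.006]
force: [1.2, -0.6, -0.3]
gripper_width: 0.452
grip_force: 0.0
d=[ 0.2623 -0.1848 -0.0048] psi=-0.753 tilt=0.007  tcp [ 0.512  -0.2662  0.1261] t 15.78 w 0.452 F [ 1.2 -0.6 -0.3] j [-0.56  0.52  1.68  0.    0.93  0.19]
d=[ 0.1846 -0.1229 -0.0045] psi=-0.753 tilt=0.007  tcp [ 0.512  -0.2662  0.1261] t 15.78 w 0.452 F [ 1.2 -0.6 -0.3] j [-0.56  0.52  1.68  0.    0.93  0.19]
green [((32, [338.1, 244.8], [8, 8]), array([0.5558, 0.0522, 0.008 ]))]
orange [((28, [380.4, 246.0], [8, 8]), array([ 0.549 , -0.0475,  0.008 ]))]
```

```bash
echo '[[[3.4, -2.4, 0, 0, 0, 0], [7, -4.8, 0, 0, 0, 0], [8.4, -6, 0, 0, 0, 0], [8.4, -6, 0, 0, 0, 0], [8.4, -6, 0, 0, 0, 0], [8.4, -6, 0, 0, 0, 0], [6, -4, 2, 0, 0, 0], [2.4, -1.8, 3, 0, 0, 0], [0, 0, 0, 0, 0, 0], [0, 0, 0, 0, 0, 0]]]' > m.json && python3 steer.py m.json 0.45 15
python3 - <<'E'
from h import *
p=env.camera_params("wrist");w=env.snapshot("wrist");cv2.imwrite("pics/w5.png",w[:,:,::-1])
b=blobs(w,"green",(250,150,400,330));print(b[:2]); x=wplane(p,b[0][1],.009);print(x);go([x[0],x[1],.0168])
E
```

```text
time_s: 17.08
tcp_pos: [0.5543, 0.0516, 0.0965]
tool_rot: [-2.883, -1.248, 0.001]
force: [-0.9, 0.3, 0.5]
gripper_width: 0.449
grip_force: 0.0
[(386, [320.2, 249.7], [26, 30])]
[0.55900911 0.05398646 0.009     ]
d=[0.005  0.0015 0.08  ] psi=-0.754 tilt=0.000  tcp [0.5545 0.0514 0.0968] t 17.12 w 0.451 F [-0.1 -0.8 -0.6] j [ 0.01  0.54  1.74 -0.    0.86  0.76]
```

```bash
echo '[[[0.6, 0.2, 6, 0, 0, 0], [0, 0, 5, 0, 0, 0], [0, 0, 3, 0, 0, 0], [0, 0, 2, 0, 0, 0], [0, 0, 0, 0, 0, 0]]]' > m.json && python3 steer.py m.json 0.45 15
echo '[[[0, 0, 0, 0, 0, 0], [0, 0, 0, 0, 0, 0], [0, 0, 0, 0, 0, 0], [0, 0, 0, 0, 0, 0], [0, 0, 0, 0, 0, 0], [0, 0, 0, 0, 0, 0]]]' > m.json && python3 steer.py m.json 0.0 15
echo '[[[0, 0, -4, 0, 0, 0], [0, 0, -8, 0, 0, 0], [0, 0, -8, 0, 0, 0], [0, 0, 0, 0, 0, 0]]]' > m.json && python3 steer.py m.json 0.0 15
python3 - <<'E'
from h import *
c=np.array([.4925,-.2228]);y=.81;M=np.array([[np.cos(y),-np.sin(y)],[np.sin(y),np.cos(y)]])
t=c+M@[.056,-.043]; print(t);go([*t,.12],-.76)
E
```

```text
time_s: 17.75
tcp_pos: [0.5572, 0.0537, 0.0165]
tool_rot: [-2.883, -1.249, 0.001]
force: [0.4, -0.4, 0.1]
gripper_width: 0.453
grip_force: 0.0
time_s: 18.5
tcp_pos: [0.5575, 0.054, 0.017]
tool_rot: [2.882, 1.249, 0.001]
force: [-0.1, -0.3, 6.6]
gripper_width: 0.185
grip_force: 15.0
time_s: 19.0
tcp_pos: [0.5589, 0.054, 0.1204]
tool_rot: [2.88, 1.248, 0.009]
force: [-0.8, -0.4, -0.3]
gripper_width: 0.183
grip_force: 15.0
[ 0.56225626 -0.21188835]
d=[-0.1917  0.1843  0.0004] psi=-0.753 tilt=0.006 rz=0.007  tcp [0.5589 0.054  0.1204] t 19.0 w 0.183 F [-0.8 -0.4 -0.3] j [ 0.01  0.51  1.72 -0.    0.91  0.77]
```

To row units: -0.04 m is -8, 0.038 m is 7.6.

```bash
echo '[[[-2.4, 2.4, 0, 0, 0, 0], [-5, 4.8, 0, 0, 0, 0], [-7.2, 7, 0, 0, 0, 0], [-8, 7.6, 0, 0, 0, 0], [-7.2, 7, 0, 0, 0, 0], [-5, 4.8, 0, 0, 0, 0], [-3, 2.8, 0, 0, 0, 0], [0, 0, 0, 0, 0, 0], [0, 0, 0, 0, 0, 0]]]' > m.json && python3 steer.py m.json 0.0 15
python3 - <<'E'
from h import *
go([.5623,-.2119,.0265])
p=env.camera_params("wrist");w=env.snapshot("wrist");cv2.imwrite("pics/w6.png",w[:,:,::-1]);
c=np.array([.4925,-.2228]);y=.81;M=np.array([[np.cos(y),-np.sin(y)],[np.sin(y),np.cos(y)]])
for b in blobs(w,"green",(100,100,420,420),20): print(b,(M.T@(wplane(p,b[1],.007)[:2]-c)).round(4))
for b in blobs(w,"blue",(100,100,420,420),200): print(b,(M.T@(wplane(p,b[1],.007)[:2]-c)).round(4))
E
```

```text
time_s: 20.12
tcp_pos: [0.5606, -0.2074, 0.1163]
tool_rot: [-2.881, -1.25, 0.001]
force: [0.2, -0.3, -0.6]
gripper_width: 0.189
grip_force: 15.0
d=[-0.0021  0.0044  0.0898] psi=-0.752 tilt=0.001  tcp [ 0.5606 -0.2074  0.1163] t 20.12 w 0.189 F [ 0.2 -0.3 -0.6] j [-0.43  0.57  1.62  0.    0.95  0.32]
(5418, [321.6, 266.6], [78, 103]) [ 0.0433 -0.0417]
(3961, [211.3, 264.3], [74, 69]) [0.044  0.0425]
```

To row units: 0.03 m is 6, 0.02 m is 4.

```bash
echo '[[[-0.2, 0.8, 4, 0, 0, 0], [0, 0, 6, 0, 0, 0], [0, 0, 4, 0, 0, 0], [0, 0, 2.4, 0, 0, 0], [0, 0, 1.2, 0, 0, 0], [0, 0, 0.4, 0, 0, 0], [0, 0, 0, 0, 0, 0]]]' > m.json && python3 steer.py m.json 0.0 15
echo '[[[0, 0, 0, 0, 0, 0], [0, 0, 0, 0, 0, 0], [0, 0, 0, 0, 0, 0]]]' > m.json && python3 steer.py m.json 0.27 15
echo '[[[0, 0, -4, 0, 0, 0], [0, 0, -6, 0, 0, 0], [0, 0, -9, 0, 0, 0], [0, 0, 0, 0, 0, 0]]]' > m.json && python3 steer.py m.json 0.45 15
python3 - <<'E'
from h import *
T=env.snapshot("top");pt=env.camera_params("top");S=env.snapshot("scene");cv2.imwrite("pics/s7.png",S[:,:,::-1])
for c in("green","orange"): print(c,[(b,plane(pt,b[1],.008).round(4)) for b in blobs(T,c,(300,200,405,330))])
go([.5495,-.0475,.1],.03)
E
```

```text
time_s: 21.05
tcp_pos: [0.5633, -0.212, 0.0271]
tool_rot: [2.882, 1.249, 0.001]
force: [0.5, -0.5, -0.1]
gripper_width: 0.189
grip_force: 15.0
time_s: 21.42
tcp_pos: [0.5631, -0.2119, 0.0268]
tool_rot: [2.882, 1.249, 0.0]
force: [0.6, 0.8, -0.7]
gripper_width: 0.269
grip_force: 0.0
time_s: 21.92
tcp_pos: [0.5649, -0.2127, 0.1263]
tool_rot: [2.878, 1.247, 0.007]
force: [0.1, 0.1, -0.8]
gripper_width: 0.451
grip_force: 0.0
green []
orange [((29, [380.5, 246.0], [8, 8]), array([ 0.549 , -0.0478,  0.008 ]))]
d=[ 0.1106 -0.1224  0.0225] psi=-0.753 tilt=0.001 rz=-0.783  tcp [ 0.5631 -0.2119  0.1226] t 22.02 w 0.45 F [-0.8 -0.5 -0.6] j [-0.44  0.57  1.61  0.    0.96  0.32]
```

To row units: -0.041 m is -8.2, 0.037 m is 7.4.

```bash
echo '[[[3.8, -4.2, 0, 0, 0, 0], [7.4, -8.2, 0, 0, 0, 0], [7.4, -8.2, 2, 0, 0, 0], [3.6, -4, 2.6, 0, 0, 0], [0, 0, 0, 0, 0, -0.15], [0, 0, 0, 0, 0, -0.17], [0, 0, 0, 0, 0, -0.17], [0, 0, 0, 0, 0, -0.17], [0, 0, 0, 0, 0, -0.12], [0, 0, 0, 0, 0, 0]]]' > m.json && python3 steer.py m.json 0.45 15
python3 - <<'E'
from h import *
p=env.camera_params("wrist");w=env.snapshot("wrist");cv2.imwrite("pics/w8.png",w[:,:,::-1])
m=mask(w,"orange")[150:330,250:400];x,y,a,b=cv2.boundingRect(m);q=(250+x+a/2,150+y+b-a/2);print(x,y,a,b,q);X=wplane(p,q,.014);print(X);go([X[0],X[1],.0168],.03)
E
```

```text
time_s: 23.28
tcp_pos: [0.5486, -0.0467, 0.0979]
tool_rot: [-2.191, -2.249, 0.002]
force: [-1.4, 0.5, 0.3]
gripper_width: 0.455
grip_force: 0.0
58 92 25 29 (320.5, 258.5)
[ 0.55042962 -0.0468881   0.014     ]
d=[-0.0003  0.0018  0.0812] psi=0.024 tilt=0.001 rz=-0.006  tcp [ 0.5488 -0.0467  0.098 ] t 23.32 w 0.45 F [ 0.9  0.1 -1. ] j [-0.17  0.53  1.76 -0.    0.86 -0.19]
```

```bash
echo '[[[0, 0.4, 6, 0, 0, 0], [0, 0, 5.2, 0, 0, 0], [0, 0, 3, 0, 0, 0], [0, 0, 2, 0, 0, 0], [0, 0, 0, 0, 0, 0]]]' > m.json && python3 steer.py m.json 0.45 15
echo '[[[0, 0, 0, 0, 0, 0], [0, 0, 0, 0, 0, 0], [0, 0, 0, 0, 0, 0], [0, 0, 0, 0, 0, 0], [0, 0, 0, 0, 0, 0], [0, 0, 0, 0, 0, 0]]]' > m.json && python3 steer.py m.json 0.0 15
echo '[[[0, 0, -4, 0, 0, 0], [0, 0, -8, 0, 0, 0], [0, 0, -6, 0, 0, 0], [0, 0, 0, 0, 0, 0], [0, 0, 0, 0, 0, 0]]]' > m.json && python3 steer.py m.json 0.0 15
python3 - <<'E'
from h import *
c=np.array([.4925,-.2228]);y=.81;M=np.array([[np.cos(y),-np.sin(y)],[np.sin(y),np.cos(y)]])
t=c+M@[-.0625,.0645]; print(t);go([*t,.115],.03)
E
```

```text
time_s: 23.95
tcp_pos: [0.5511, -0.0467, 0.0174]
tool_rot: [-2.192, -2.25, 0.0]
force: [0.0, -0.3, -0.5]
gripper_width: 0.448
grip_force: 0.0
time_s: 24.7
tcp_pos: [0.5515, -0.0467, 0.018]
tool_rot: [2.191, 2.251, 0.0]
force: [-1.1, 0.2, 5.6]
gripper_width: 0.184
grip_force: 15.0
time_s: 25.32
tcp_pos: [0.5507, -0.0466, 0.1067]
tool_rot: [-2.191, -2.25, 0.001]
force: [-0.0, 0.6, 0.1]
gripper_width: 0.184
grip_force: 15.0
[ 0.40268983 -0.2235953 ]
d=[-0.1729 -0.1527 -0.0082] psi=0.027 tilt=0.001 rz=-0.003  tcp [ 0.5507 -0.0466  0.1067] t 25.32 w 0.184 F [-0.   0.6  0.1] j [-0.17  0.52  1.75  0.    0.88 -0.2 ]
```

```bash
echo '[[[-3, -2.6, -1.6, 0, 0, 0], [-6, -5.4, 0, 0, 0, 0], [-7.6, -6.6, 0, 0, 0, 0], [-7.6, -6.6, 0, 0, 0, 0], [-6, -5.4, 0, 0, 0, 0], [-3, -2.6, 0, 0, 0, 0], [-1.2, -1.2, 0, 0, 0, 0], [0, 0, 0, 0, 0, 0], [0, 0, 0, 0, 0, 0]]]' > m.json && python3 steer.py m.json 0.0 15
python3 - <<'E'
from h import *
go([.4027,-.2236,.027])
p=env.camera_params("wrist");w=env.snapshot("wrist");cv2.imwrite("pics/w9.png",w[:,:,::-1]);
E
```

```text
time_s: 26.45
tcp_pos: [0.4041, -0.2223, 0.1156]
tool_rot: [-2.19, -2.252, -0.0]
force: [0.0, 0.4, 0.2]
gripper_width: 0.185
grip_force: 15.0
d=[-0.0013 -0.0015  0.0886] psi=0.028 tilt=0.000  tcp [ 0.4041 -0.2223  0.1156] t 26.45 w 0.185 F [0.  0.4 0.2] j [-0.6   0.36  1.98  0.    0.8  -0.63]
```

View pics/w9.png

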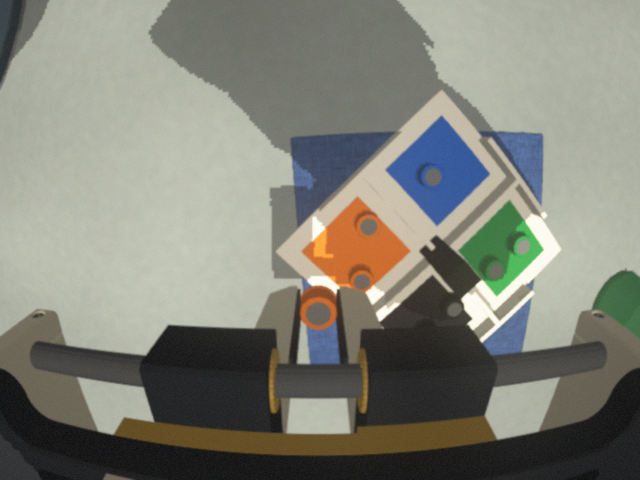

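The tray looks as expected. Both green caps are in their bay at (494,268) and (522,244), and the orange bay caps are at (368,224) and (361,279).

To row units: 0.03 m is 6, 0.02 m is 4.

```bash
echo '[[[-0.2, -0.2, 4, 0, 0, 0], [0, 0, 6, 0, 0, 0], [0, 0, 4, 0, 0, 0], [0, 0, 2.2, 0, 0, 0], [0, 0, 1.2, 0, 0, 0], [0, 0, 0.2, 0, 0, 0], [0, 0, 0, 0, 0, 0]]]' > m.json && python3 steer.py m.json 0.0 15
echo '[[[0, 0, 0, 0, 0, 0], [0, 0, 0, 0, 0, 0], [0, 0, 0, 0, 0, 0]]]' > m.json && python3 steer.py m.json 0.27 15
echo '[[[0, 0, -4, 0, 0, 0], [0, 0, -8, 0, 0, 0], [0, 0, -10, 0, 0, 0], [0, 0, -10, 0, 0, 0], [0, 6, -6, 0, 0, 0], [0, 10, 0, 0, 0, 0], [0, 8, 0, 0, 0, 0], [0, 0, 0, 0, 0, 0]]]' > m.json && python3 steer.py m.json 0.5 15
python3 - <<'E'
from h import *
p=env.camera_params("wrist");np.save("p10.npy",p,allow_pickle=True);w=env.snapshot("wrist");cv2.imwrite("pics/w10.png",w[:,:,::-1]);go([.4925,-.2228,.1],.81)
c=np.array([.4925,-.2228]);y=.81;M=np.array([[np.cos(y),-np.sin(y)],[np.sin(y),np.cos(y)]])
for k in "orange","blue","green": 
  b=blobs(w,k,(100,50,550,320),200)[0]; print(k,b,(M.T@(wplane(p,b[1],.007)[:2]-c)).round(4))
print("post@",wpix(p,[*c,.068]))
E
```

```text
time_s: 27.38
tcp_pos: [0.4032, -0.2239, 0.0281]
tool_rot: [2.191, 2.251, 0.0]
force: [0.2, 0.2, -0.7]
gripper_width: 0.189
grip_force: 15.0
time_s: 27.75
tcp_pos: [0.403, -0.2238, 0.0278]
tool_rot: [2.191, 2.251, 0.0]
force: [0.4, -0.1, -0.0]
gripper_width: 0.269
grip_force: 0.0
time_s: 28.75
tcp_pos: [0.5244, -0.2202, 0.2172]
tool_rot: [-2.19, -2.253, -0.0]
force: [-0.5, 0.3, 0.2]
gripper_width: 0.503
grip_force: 0.0
d=[-0.0018 -0.0305  0.1171] psi=0.028 tilt=0.001 rz=-0.782  tcp [ 0.523  -0.2202  0.217 ] t 28.8 w 0.496 F [ 0.2  0.5 -0.9] j [-0.48  0.4   1.62 -0.    1.12 -0.51]
orange (2401, [228.8, 219.3], [73, 75]) [-0.0409  0.0414]
blue (871, [280.4, 169.8], [62, 44]) [0.0319 0.0382]
green (4033, [495.8, 283.0], [91, 77]) [ 0.1159 -0.2168]
post@ [279.5989739 235.2620694]
```

View pics/w10.png

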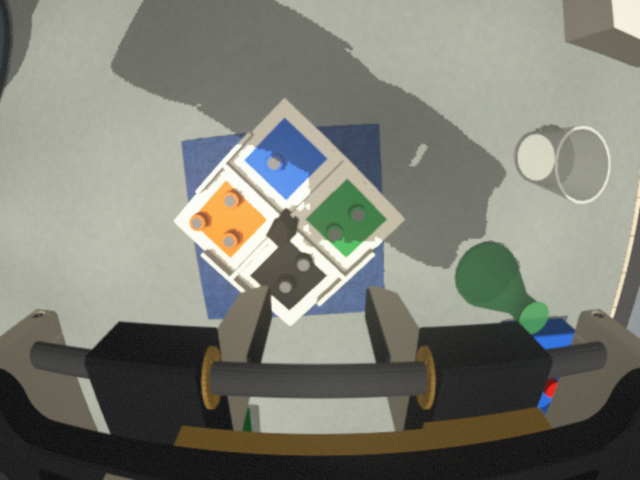

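The tray now holds 3 orange, 1 blue, 2 green and 2 black caps, all in their own bays, with the post near (281,230) as predicted. Next I grasp the post.

To row units: 0.03 m is 6, -0.0205 m is -4.1.

```bash
echo '[[[-0.4, -2, 0, 0, 0, -0.01], [0, -4.1, 0, 0, 0, -0.01], [0, 0, 4, 0, 0, -0.16], [0, 0, 6, 0, 0, -0.17], [0, 0, 6, 0, 0, -0.17], [0, 0, 2, 0, 0, -0.16], [0, 0, 0, 0, 0, -0.1], [0, 0, 0, 0, 0, 0]]]' > m.json && python3 steer.py m.json 0.5 40
python3 - <<'E'
from h import *
go([.4925,-.2228,.05],.81)
p=env.camera_params("wrist");w=env.snapshot("wrist");cv2.imwrite("pics/w11.png",w[:,:,::-1])
c=np.array([.4925,-.2228]);print("post@",wpix(p,[*c,.068]))
E
```

```text
time_s: 29.8
tcp_pos: [0.4913, -0.2238, 0.1279]
tool_rot: [-1.173, -2.914, 0.0]
force: [-0.5, 0.2, 0.7]
gripper_width: 0.501
grip_force: 0.0
d=[-0.0002  0.0016  0.0779] psi=0.806 tilt=0.000 rz=-0.004  tcp [ 0.4913 -0.2238  0.1279] t 29.8 w 0.501 F [-0.5  0.2  0.7] j [-0.51  0.47  1.77 -0.    0.9  -1.32]
post@ [320.67863883 270.72088425]
```

View pics/w11.png

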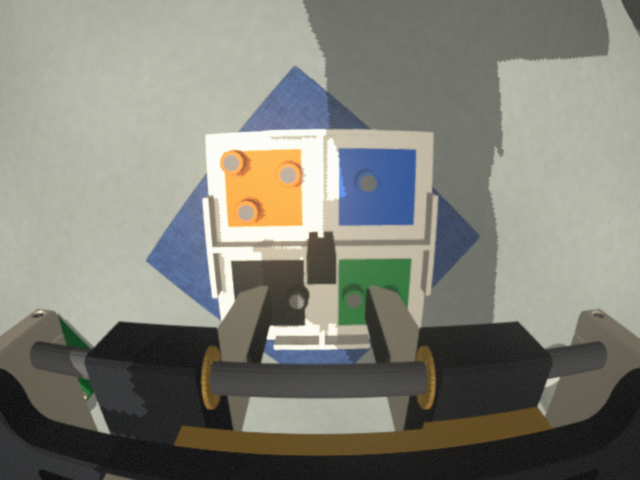

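The post top is at (321,269), against a prediction of (320.7,270.7), and its sides are square to the gripper.

To row units: 0.03 m is 6, 0.02 m is 4.

```bash
echo '[[[0, 0.3, 4, 0, 0, 0], [0, 0, 6, 0, 0, 0], [0, 0, 4, 0, 0, 0], [0, 0, 1.6, 0, 0, 0], [0, 0, 0, 0, 0, 0]]]' > m.json && python3 steer.py m.json 0.5 50
echo '[[[0, 0, 0, 0, 0, 0], [0, 0, 0, 0, 0, 0], [0, 0, 0, 0, 0, 0], [0, 0, 0, 0, 0, 0], [0, 0, 0, 0, 0, 0], [0, 0, 0, 0, 0, 0], [0, 0, 0, 0, 0, 0]]]' > m.json && python3 steer.py m.json 0.0 50
python3 - <<'E'
from h import *
go()
S=env.snapshot("top");cv2.imwrite("pics/t12.png",S[:,:,::-1]);print(blobs(S,"red",(220,205,420,460),30))
E
```

```text
time_s: 30.48
tcp_pos: [0.4933, -0.2226, 0.0498]
tool_rot: [-1.172, -2.914, -0.0]
force: [0.4, -0.0, 0.3]
gripper_width: 0.5
grip_force: 0.0
time_s: 31.35
tcp_pos: [0.4936, -0.2226, 0.0499]
tool_rot: [1.171, 2.915, -0.0]
force: [-0.9, -0.1, 5.4]
gripper_width: 0.189
grip_force: 50.0
psi=0.807 tilt=0.000  tcp [ 0.4936 -0.2226  0.0499] t 31.35 w 0.189 F [-0.9 -0.1  5.4] j [-0.51  0.59  1.8  -0.    0.75 -1.32]
[(3618, [259.4, 341.6], [68, 70])]
```

```bash
echo '[[[0, 0, -1, 0, 0, 0], [0, 0, -2.8, 0, 0, 0], [0, 0, -4, 0, 0, 0], [0, 0, -5, 0, 0, 0], [0, 0, -5, 0, 0, 0], [0, 0, -4, 0, 0, 0], [0, 0, -2.6, 0, 0, 0], [0, 0, -1.2, 0, 0, 0], [0, 0, 0, 0, 0, 0]]]' > m.json && python3 steer.py m.json 0.0 50
python3 - <<'E'
from h import *
go([.540,.10,.178],.807)
p=env.camera_params("wrist");w=env.snapshot("wrist");cv2.imwrite("pics/w13.png",w[:,:,::-1])
pt=env.camera_params("top");print(plane(pt,(259.4,341.6),.007))
for k in "orange","blue","green": print(k,blobs(w,k,(150,100,450,360),100)[0])
E
```

```text
time_s: 32.52
tcp_pos: [0.4934, -0.2224, 0.1776]
tool_rot: [-1.171, -2.915, 0.0]
force: [-0.7, -0.4, -3.9]
gripper_width: 0.19
grip_force: 50.0
d=[ 0.1894  0.2651 -0.0004] psi=0.807 tilt=0.000 rz=-0.000  tcp [ 0.4934 -0.2224  0.1776] t 32.52 w 0.19 F [-0.7 -0.4 -3.9] j [-0.51  0.4   1.73 -0.    1.01 -1.32]
[0.33858814 0.23982318 0.007     ]
orange (9305, [241.7, 204.9], [114, 105])
blue (8365, [401.9, 204.9], [99, 103])
green (1604, [405.9, 313.6], [65, 29])
```

```bash
echo '[[[1.2, 1.6, 0, 0, 0, 0], [2.9, 4, 0, 0, 0, 0], [4.6, 6.5, 0, 0, 0, 0], [5.8, 8.1, 0, 0, 0, 0], [6.4, 8.94, 0, 0, 0, 0], [6.4, 8.94, 0, 0, 0, 0], [5.2, 7.32, 0, 0, 0, 0], [3.5, 4.9, 0, 0, 0, 0], [1.6, 2.3, 0, 0, 0, 0], [0.2, 0.4, 0, 0, 0, 0]]]' > m.json && python3 steer.py m.json 0.0 50
echo '[[[0, 0, 0, 0, 0, 0], [0, 0, 0, 0, 0, 0.04], [0, 0, 0, 0, 0, 0.08], [0, 0, 0, 0, 0, 0.11], [0, 0, 0, 0, 0, 0.14], [0, 0, 0, 0, 0, 0.14], [0, 0, 0, 0, 0, 0.14], [0, 0, 0, 0, 0, 0.14], [0, 0, 0, 0, 0, 0.14], [0, 0, 0, 0, 0, 0.14]]]' > m.json && python3 steer.py m.json 0.0 50
echo '[[[0, 0, 0, 0, 0, 0.14], [0, 0, 0, 0, 0, 0.14], [0, 0, 0, 0, 0, 0.11], [0, 0, 0, 0, 0, 0.08], [0, 0, 0, 0, 0, 0.05], [0, 0, 0, 0, 0, 0], [0, 0, 0, 0, 0, 0]]]' > m.json && python3 steer.py m.json 0.0 50
python3 - <<'E'
from h import *
go([.540,.10,.178],-.785)
for n in "scene","top": cv2.imwrite(f"pics/{n}14.png",env.snapshot(n)[:,:,::-1])
E
```

```text
time_s: 33.83
tcp_pos: [0.5401, 0.1, 0.1773]
tool_rot: [-1.169, -2.915, 0.001]
force: [0.2, -0.5, -4.7]
gripper_width: 0.193
grip_force: 50.0
time_s: 35.08
tcp_pos: [0.5402, 0.0985, 0.1776]
tool_rot: [2.499, 1.903, -0.0]
force: [-0.8, -0.1, -4.4]
gripper_width: 0.19
grip_force: 50.0
time_s: 35.95
tcp_pos: [0.5403, 0.0991, 0.1777]
tool_rot: [2.901, 1.206, -0.0]
force: [0.4, -0.4, -4.5]
gripper_width: 0.19
grip_force: 50.0
d=[ 0.0004 -0.0008 -0.0003] psi=-0.783 tilt=0.000 rz=0.002  tcp [0.5403 0.0991 0.1777] t 35.95 w 0.19 F [ 0.4 -0.4 -4.5] j [ 0.1   0.41  1.71 -0.    1.02  0.88]
```

View pics/scene14.png

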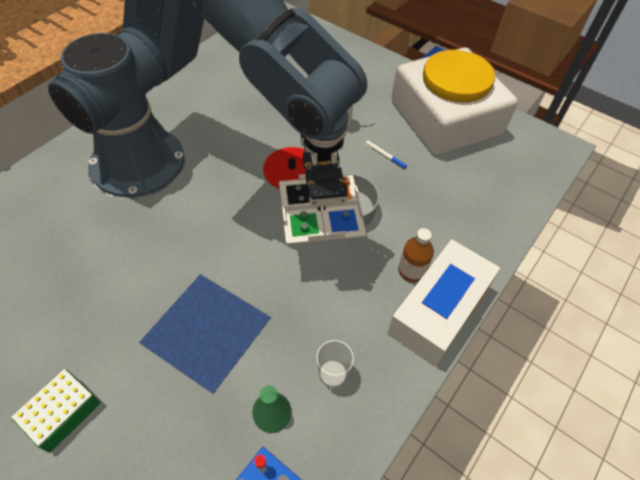

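The tray is level, with its orange corner over the tub at about (365,195). Tilting now.

```bash
echo '[[[0, 0, 0, -0.014, -0.014, 0], [0, 0, 0, -0.025, -0.025, 0], [0, 0, 0, -0.03, -0.03, 0], [0, 0, 0, -0.03, -0.03, 0], [0, 0, 0, -0.025, -0.025, 0], [0, 0, 0, -0.02, -0.02, 0], [0, 0, 0, -0.015, -0.015, 0], [0, 0, 0, -0.015, -0.015, 0], [0, 0, 0, -0.015, -0.015, 0], [0, 0, 0, -0.015, -0.015, 0]]]' > m.json && python3 steer.py m.json 0.0 50
echo '[[[0, 0, 0, -0.015, -0.015, 0], [0, 0, 0, -0.015, -0.015, 0], [0, 0, 0, -0.015, -0.015, 0], [0, 0, 0, -0.015, -0.015, 0], [0, 0, 0, -0.015, -0.015, 0], [0, 0, 0, -0.015, -0.015, 0], [0, 0, 0, -0.015, -0.015, 0], [0, 0, 0, -0.015, -0.015, 0], [0, 0, 0, -0.01, -0.01, 0], [0, 0, 0, 0, 0, 0]]]' > m.json && python3 steer.py m.json 0.0 50
python3 - <<'E'
from h import *
go()
ims=[env.snapshot(n) for n in ("wrist","scene","top")]
for n,i in zip("wst",ims): cv2.imwrite(f"pics/{n}15.png",i[:,:,::-1])
o=np.zeros((600,800,3),np.uint8); o[:360,:480]=cv2.resize(ims[0],(480,360)); o[:300,480:]=cv2.resize(ims[1][130:260,250:390],(320,300)); o[300:600,480:]=cv2.resize(ims[2][180:320,200:350],(320,300)); cv2.imwrite("pics/m15.png",o[:,:,::-1])
E
```

```text
time_s: 37.3
tcp_pos: [0.5403, 0.0996, 0.1776]
tool_rot: [2.65, 1.101, -0.16]
force: [0.9, 0.3, -3.7]
gripper_width: 0.197
grip_force: 50.0
time_s: 38.55
tcp_pos: [0.5402, 0.0998, 0.1775]
tool_rot: [2.488, 1.034, -0.248]
force: [-0.2, -0.2, -4.3]
gripper_width: 0.189
grip_force: 50.0
psi=-0.725 tilt=0.473  tcp [0.5402 0.0998 0.1775] t 38.55 w 0.189 F [-0.2 -0.2 -4.3] j [ 0.31  0.51  1.64 -0.49  1.19  1.32]
```

View pics/m15.png

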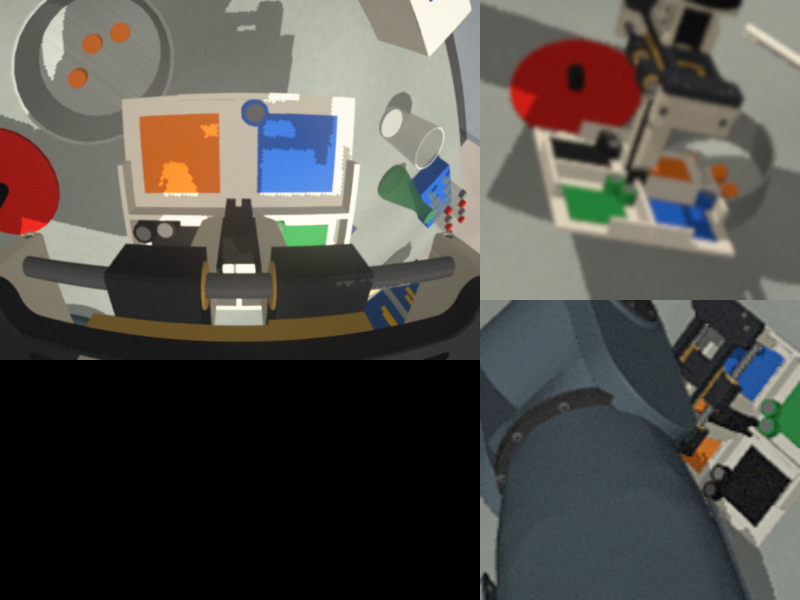

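All three orange caps lie in the tub, at (78,78), (92,44) and (120,32) in the wrist view. The blue, black and green caps are held by the divider and rim. I'll level the tray and find the pad centre.

```bash
echo '[[[0, 0, 0, 0.014, 0.014, 0], [0, 0, 0, 0.03, 0.03, 0], [0, 0, 0, 0.05, 0.05, 0], [0, 0, 0, 0.06, 0.06, 0], [0, 0, 0, 0.06, 0.06, 0], [0, 0, 0, 0.05, 0.05, 0], [0, 0, 0, 0.04, 0.04, 0], [0, 0, 0, 0.02, 0.02, 0], [0, 0, 0, 0.01, 0.01, 0], [0, 0, 0, 0, 0, 0]]]' > m.json && python3 steer.py m.json 0.0 50
python3 - <<'E'
from h import *
go()
ps,pt=env.camera_params("scene"),env.camera_params("top")
P=[plane(ps,q,.003) for q in((202,276),(270,319),(213,391),(141,343))];c=np.mean(P,0);print(c.round(4),[np.linalg.norm(P[i]-P[i-1]).round(3) for i in range(4)])
T=cv2.imread("pics/top14.png")[:,:,::-1];m=cv2.inRange(cv2.cvtColor(T,cv2.COLOR_RGB2HSV),(105,80,40),(125,255,150));m[:,:405]=0;m[:210]=0;m[325:]=0;m[:,520:]=0
r=cv2.minAreaRect(cv2.findNonZero(m));print(r,plane(pt,r[0],.003))
go([*(c[:2]),.06])
S=env.snapshot("wrist");cv2.imwrite("pics/w16.png",S[:,:,::-1])
E
```

```text
time_s: 39.95
tcp_pos: [0.5402, 0.0996, 0.1776]
tool_rot: [2.901, 1.206, -0.0]
force: [0.2, -0.3, -4.2]
gripper_width: 0.185
grip_force: 50.0
psi=-0.783 tilt=0.000  tcp [0.5402 0.0996 0.1776] t 39.95 w 0.185 F [ 0.2 -0.3 -4.2] j [ 0.1   0.41  1.71 -0.    1.02  0.88]
[ 0.495  -0.2348  0.003 ] [np.float64(0.196), np.float64(0.193), np.float64(0.19), np.float64(0.191)]
((461.77484130859375, 268.3489074707031), (84.40071105957031, 88.99456787109375), 82.23483276367188) [ 0.48916908 -0.23522838  0.003     ]
d=[-0.2689  0.2038  0.1177] psi=-0.783 tilt=0.000  tcp [0.5402 0.0996 0.1776] t 39.95 w 0.185 F [ 0.2 -0.3 -4.2] j [ 0.1   0.41  1.71 -0.    1.02  0.88]
```

```bash
echo '[[[-1.6, 1.2, 0, 0, 0, 0], [-4, 2.98, 0, 0, 0, 0], [-6.44, 4.76, 0, 0, 0, 0], [-8.04, 5.96, 0, 0, 0, 0], [-9.32, 6.9, 0, 0, 0, 0], [-9.32, 6.9, 0, 0, 0, 0], [-7.72, 5.72, 0, 0, 0, 0], [-4.82, 3.58, 0, 0, 0, 0], [-2.42, 1.78, 0, 0, 0, 0], [-0.64, 0.48, 0, 0, 0, 0]]]' > m.json && python3 steer.py m.json 0.0 50
echo '[[[0, 0, 0, 0, 0, 0], [0, 0, 1.2, 0, 0, 0], [0, 0, 2.8, 0, 0, 0], [0, 0, 4, 0, 0, 0], [0, 0, 5, 0, 0, 0], [0, 0, 5, 0, 0, 0], [0, 0, 3.6, 0, 0, 0], [0, 0, 2, 0, 0, 0], [0, 0, 1, 0, 0, 0], [0, 0, 0, 0, 0, 0]]]' > m.json && python3 steer.py m.json 0.0 50
python3 -c "
from h import *
go([.491,-.235,.05],.81)"
```

```text
time_s: 41.25
tcp_pos: [0.4912, -0.2351, 0.1775]
tool_rot: [-2.901, -1.205, 0.0]
force: [-0.4, -0.1, -3.4]
gripper_width: 0.189
grip_force: 50.0
time_s: 42.5
tcp_pos: [0.4915, -0.2349, 0.0548]
tool_rot: [2.901, 1.206, 0.0]
force: [0.0, 0.7, -4.0]
gripper_width: 0.19
grip_force: 50.0
d=[-0.0004 -0.0003  0.0048] psi=-0.783 tilt=0.000 rz=1.549  tcp [ 0.4915 -0.2349  0.0548] t 42.5 w 0.19 F [ 0.   0.7 -4. ] j [-0.53  0.59  1.79  0.    0.76  0.25]
```

```bash
echo '[[[0, 0, 0.4, 0, 0, 0], [0, 0, 0.4, 0, 0, 0], [0, 0, 0.2, 0, 0, 0], [0, 0, 0, 0, 0, 0]]]' > m.json && python3 steer.py m.json 0.0 50
echo '[[[0, 0, 0, 0, 0, 0], [0, 0, 0, 0, 0, 0], [0, 0, 0, 0, 0, 0], [0, 0, 0, 0, 0, 0], [0, 0, 0, 0, 0, 0]]]' > m.json && python3 steer.py m.json 0.45 25
echo '[[[0, 0, -4, 0, 0, 0], [0, 0, -8, 0, 0, 0], [0, 0, -10, 0, 0, 0], [0, 0, -6, 0, 0, 0], [0, 0, 0, 0, 0, 0]]]' > m.json && python3 steer.py m.json 0.45 25
python3 - <<'E'
from h import *
T=env.snapshot("top");cv2.imwrite("pics/t17.png",T[:,:,::-1]);pt=env.camera_params("top")
w=env.snapshot("wrist");S=env.snapshot("scene")
b=blobs(T,"red",(200,205,420,460),30);print(b,plane(pt,b[0][1],.007)); go([.339,.24,.15])
o=np.zeros((600,800,3),np.uint8); o[:360,:480]=cv2.resize(w,(480,360)); o[:300,480:]=cv2.resize(S[130:260,250:390],(320,300)); o[300:600,480:]=cv2.resize(T[200:320,400:528],(320,300));o[360:600,:480]=cv2.resize(T[200:400,150:550],(480,240)); cv2.imwrite("pics/m17.png",o[:,:,::-1])
E
```

```text
time_s: 43.0
tcp_pos: [0.4914, -0.2349, 0.0499]
tool_rot: [2.901, 1.206, 0.0]
force: [-2.4, 1.5, 1.5]
gripper_width: 0.192
grip_force: 50.0
time_s: 43.62
tcp_pos: [0.4914, -0.2349, 0.0496]
tool_rot: [2.901, 1.206, 0.0]
force: [-0.6, -0.2, -0.7]
gripper_width: 0.451
grip_force: 0.0
time_s: 44.25
tcp_pos: [0.4922, -0.2354, 0.1917]
tool_rot: [2.898, 1.204, 0.004]
force: [0.5, -0.7, -0.4]
gripper_width: 0.45
grip_force: 0.0
[(3599, [259.2, 341.6], [68, 70])] [0.33860498 0.24027508 0.007     ]
d=[ 0.2293 -0.4423  0.0391] psi=-0.783 tilt=0.002  tcp [ 0.4908 -0.2346  0.1884] t 44.4 w 0.452 F [-0.  -0.5  0.4] j [-0.53  0.39  1.71 -0.    1.04  0.25]
```

View pics/m17.png

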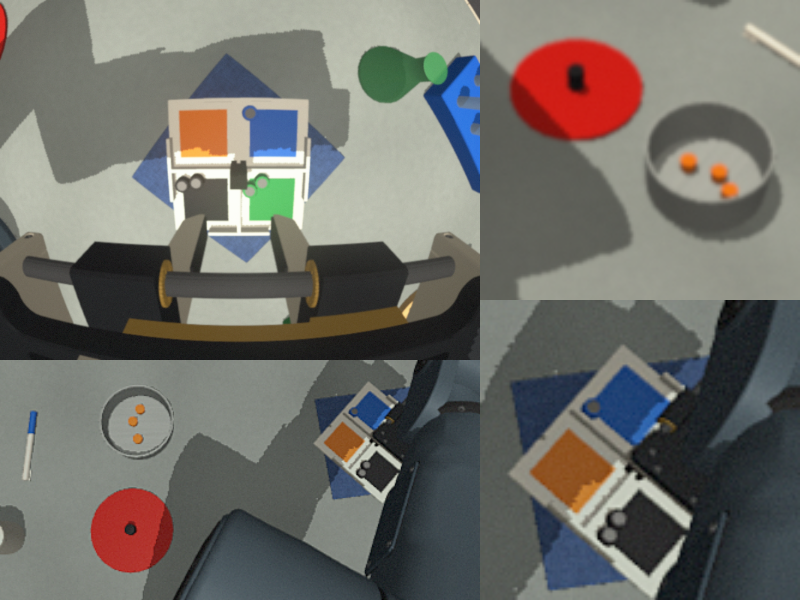

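The tray stands on the pad with every remaining cap in its bay, 3 orange caps are in the tub, and the lid hasn't moved. I'll measure the tub centre by fitting the rim circles to image edges while I fetch the lid.

```bash
python3 - <<'E'
from h import *
from scipy.optimize import minimize
V=[]
for n in("top","scene"):
    im=env.snapshot(n); p=env.camera_params(n)
    e=cv2.Canny(cv2.cvtColor(im,cv2.COLOR_RGB2GRAY),40,110);V.append((p,np.minimum(cv2.distanceTransform(255-e,cv2.DIST_L2,5),5)))
a=np.linspace(0,2*np.pi,120,endpoint=False)
def cost(x,vs):
    t=0
    for p,d in vs:
        for r in(.066,.07):
            P=np.c_[x[0]+r*np.cos(a),x[1]+r*np.sin(a),np.full(120,.06)]
            M=R.from_rotvec(p["rotation"]).inv(); u,_=cv2.projectPoints((M.apply(P-p["position"])),np.zeros(3),np.zeros(3),p["camera_matrix"],None); u=u[:,0]
            t+=cv2.remap(d.astype(np.float32),u[:,0].astype(np.float32)[None],u[:,1].astype(np.float32)[None],cv2.INTER_LINEAR).mean()
    return t/len(vs)
for vs in (V[:1],V[1:],V):
    r=min((minimize(cost,[x,y],args=(vs,),method="Nelder-Mead",options=dict(initial_simplex=[[x,y],[x+.004,y],[x,y+.004]])) for x in(.535,.541,.547) for y in(.219,.225)),key=lambda r:r.fun);print(r.x.round(4),r.fun,"vs knob",cost([.542,.2235],vs))
go([.339,.24,.15])
E
```

```text
[0.5349 0.2212] 1.374871015548706 vs knob 2.1900513
[0.5402 0.2193] 1.3269439935684204 vs knob 1.9578731
[0.5386 0.2209] 1.4863545894622803 vs knob 2.0739622
d=[ 0.2293 -0.4423  0.0391] psi=-0.783 tilt=0.002  tcp [ 0.4908 -0.2346  0.1882] t 44.5 w 0.447 F [-0.7  0.3 -0.1] j [-0.53  0.39  1.71  0.    1.04  0.25]
```

To row units: -0.051 m is -10.2, -0.047 m is -9.4.

```bash
echo '[[[2.8, -5.4, 0, 0, 0, 0], [4.8, -9.4, 0, 0, 0, 0], [5.2, -10.2, 0, 0, 0, 0], [5.2, -10.2, 0, 0, 0, 0], [5.2, -10.2, 0, 0, 0, 0], [5.2, -10.2, 0, 0, 0, 0], [5.2, -10.2, 0, 0, 0, 0], [5.2, -10.2, 0, 0, 0, 0], [4.8, -9, 0, 0, 0, 0], [2.2, -3.6, 0, 0, 0, 0]]]' > m.json && python3 steer.py m.json 0.45 25
echo '[[[0, 0, 0, 0, 0, 0], [0, 0, 0, 0, 0, 0]]]' > m.json && python3 steer.py m.json 0.5 25
python3 -c "
from h import *
go([.339,.24,.0265])
p=env.camera_params('wrist');w=env.snapshot('wrist');cv2.imwrite('pics/w18.png',w[:,:,::-1]);print(wpix(p,[.339,.24,.036]),blobs(w,'black',(280,180,360,330),100)[:2])"
```

```text
time_s: 45.75
tcp_pos: [0.3376, 0.2418, 0.1889]
tool_rot: [2.9, 1.209, -0.002]
force: [0.2, 0.3, 0.3]
gripper_width: 0.451
grip_force: 0.0
time_s: 46.0
tcp_pos: [0.3389, 0.2392, 0.1892]
tool_rot: [2.901, 1.205, -0.002]
force: [1.0, 0.4, -0.3]
gripper_width: 0.496
grip_force: 0.0
d=[ 0.0008 -0.0004  0.1627] psi=-0.783 tilt=0.001  tcp [0.3389 0.2392 0.1892] t 46.0 w 0.496 F [ 1.   0.4 -0.3] j [ 0.5   0.16  2.03 -0.    0.95  1.29]
[317.0150049 231.4739416] []
```

To row units: 0.045 m is 9, 0.03 m is 6.

```bash
echo '[[[0.2, 0, 6, 0, 0, 0], [0, 0, 9, 0, 0, 0], [0, 0, 9, 0, 0, 0], [0, 0, 5, 0, 0, 0], [0, 0, 2.4, 0, 0, 0], [0, 0, 1, 0, 0, 0], [0, 0, 0, 0, 0, 0]]]' > m.json && python3 steer.py m.json 0.5 25
echo '[[[0, 0, 0, 0, 0, 0], [0, 0, 0, 0, 0, 0], [0, 0, 0, 0, 0, 0], [0, 0, 0, 0, 0, 0], [0, 0, 0, 0, 0, 0], [0, 0, 0, 0, 0, 0], [0, 0, 0, 0, 0, 0]]]' > m.json && python3 steer.py m.json 0.0 25
echo '[[[0, 0, -3, 0, 0, 0], [0, 0, -6, 0, 0, 0], [0, 0, -6, 0, 0, 0], [0, 0, -4, 0, 0, 0], [0, 0, -1, 0, 0, 0], [0, 0, 0, 0, 0, 0]]]' > m.json && python3 steer.py m.json 0.0 25
python3 -c "
from h import *
go([.540,.2215,.0865])"
```

```text
time_s: 46.92
tcp_pos: [0.34, 0.2406, 0.0281]
tool_rot: [-2.901, -1.205, -0.001]
force: [-0.0, 0.2, 0.3]
gripper_width: 0.5
grip_force: 0.0
time_s: 47.8
tcp_pos: [0.3397, 0.2407, 0.0279]
tool_rot: [-2.901, -1.206, -0.001]
force: [-0.9, 0.1, 5.5]
gripper_width: 0.208
grip_force: 25.0
time_s: 48.55
tcp_pos: [0.3394, 0.2405, 0.1272]
tool_rot: [2.901, 1.206, -0.001]
force: [0.3, -0.4, -1.5]
gripper_width: 0.209
grip_force: 25.0
d=[0.128  0.1556 0.0407] psi=-0.783 tilt=0.000  tcp [0.3394 0.2405 0.1272] t 48.55 w 0.209 F [ 0.3 -0.4 -1.5] j [ 0.5   0.27  2.08 -0.    0.79  1.29]
```

To row units: 0.036 m is 7.2, 0.03 m is 6.

```bash
echo '[[[1.6, 1.92, 0, 0, 0, 0], [4, 5, 0, 0, 0, 0], [6, 7.2, 0, 0, 0, 0], [6, 7.2, 0, 0, 0, 0], [4.8, 6, 0, 0, 0, 0], [2.4, 2.8, 0, 0, 0, 0], [0.8, 1, 0, 0, 0, 0], [0, 0, 0, 0, 0, 0], [0, 0, 0, 0, 0, 0]]]' > m.json && python3 steer.py m.json 0.0 25
echo '[[[0, 0, 2, 0, 0, 0], [0, 0, 3, 0, 0, 0], [0, 0, 1.6, 0, 0, 0], [0, 0, 0.8, 0, 0, 0], [0, 0, 0, 0, 0, 0]]]' > m.json && python3 steer.py m.json 0.0 25
python3 -c "
from h import *
go([.540,.2215,.0879])"
```

```text
time_s: 49.68
tcp_pos: [0.5395, 0.2217, 0.1274]
tool_rot: [-2.901, -1.206, 0.001]
force: [0.4, 0.6, -1.1]
gripper_width: 0.204
grip_force: 25.0
time_s: 50.3
tcp_pos: [0.5401, 0.2216, 0.0904]
tool_rot: [-2.901, -1.206, 0.001]
force: [-0.3, 0.4, -1.5]
gripper_width: 0.207
grip_force: 25.0
d=[-0.0001 -0.      0.0025] psi=-0.783 tilt=0.000  tcp [0.5401 0.2216 0.0904] t 50.3 w 0.207 F [-0.3  0.4 -1.5] j [0.31 0.59 1.67 0.   0.88 1.09]
```

```bash
echo '[[[0, 0, 0.3, 0, 0, 0], [0, 0, 0.2, 0, 0, 0], [0, 0, 0, 0, 0, 0]]]' > m.json && python3 steer.py m.json 0.0 25
echo '[[[0, 0, 0, 0, 0, 0], [0, 0, 0, 0, 0, 0], [0, 0, 0, 0, 0, 0], [0, 0, 0, 0, 0, 0], [0, 0, 0, 0, 0, 0]]]' > m.json && python3 steer.py m.json 0.5 25
echo '[[[0, 0, -4, 0, 0, 0], [0, 0, -8, 0, 0, 0], [0, 0, -10, 0, 0, 0], [-6, -8, -4, 0, 0, 0], [-8, -10, 0, 0, 0, 0], [-8, -10, 0, 0, 0, 0], [-8, -10, 0, 0, 0, 0], [-2, -4, 0, 0, 0, 0], [0, 0, 0, 0, 0, 0]]]' > m.json && python3 steer.py m.json 0.5 25
python3 - <<'E'
from h import *
go()
T=env.snapshot("top");S=env.snapshot("scene");pt,ps=env.camera_params("top"),env.camera_params("scene")
for im,p,b in((T,pt,(200,190,330,310)),(S,ps,(300,150,400,240))):
    q=blobs(im,"red",b,30);print(q,plane(p,q[0][1],.066))
o=np.zeros((600,800,3),np.uint8);o[:300]=cv2.resize(T[180:330,150:550],(800,300));o[300:]=cv2.resize(S[150:400,110:440],(800,300));cv2.imwrite("pics/m19.png",o[:,:,::-1])
E
```

```text
time_s: 50.68
tcp_pos: [0.5403, 0.2216, 0.0882]
tool_rot: [2.901, 1.206, 0.0]
force: [0.1, -0.4, -1.2]
gripper_width: 0.21
grip_force: 25.0
time_s: 51.3
tcp_pos: [0.5402, 0.2216, 0.0881]
tool_rot: [2.901, 1.206, -0.0]
force: [-0.1, 1.1, 0.9]
gripper_width: 0.501
grip_force: 0.0
time_s: 52.42
tcp_pos: [0.2823, 0.2562, 0.2185]
tool_rot: [-2.9, -1.209, -0.001]
force: [0.5, 0.0, 1.1]
gripper_width: 0.501
grip_force: 0.0
psi=-0.781 tilt=0.001  tcp [0.2823 0.2562 0.2185] t 52.42 w 0.501 F [0.5 0.  1.1] j [0.61 0.05 2.07 0.   1.02 1.4 ]
[(3523, [263.8, 249.3], [68, 67])] [0.53847111 0.22092413 0.066     ]
[(2411, [350.1, 195.1], [63, 49])] [0.54278976 0.21590299 0.066     ]
```

View pics/m19.png

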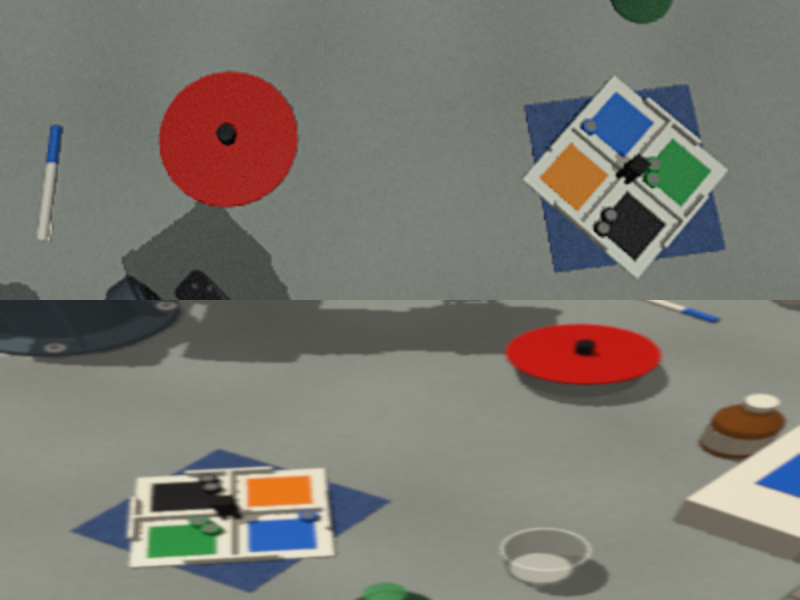

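The lid lies flat and centred on the tub, the tray is on the pad with its caps in their bays, and the arm is clear of everything.

```bash
python3 -c "
from cell import env
print(env.hand_in())"
```

```text
the job is handed in; nothing more can be done
None
```

I finished the task and handed it in at about 52 s on the robot's clock; the hand-in gave no verdict, but the last pictures show all three orange caps poured into the tub, the other caps in their own bays, the tray on the blue pad and the lid flat on the tub.

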